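# Scan a batch of carved rosettes

## Task

First slide the white dotted calibration disc off the dark scan field and centre it on the yellow parking circle. Then slide every carved wooden rosette flat across the bench onto a ring of its own on the scan field, well centred, and turn the focus knob until the black needle points at the red mark; with all that in place, squeeze the scanner's orange trigger fully in, hold it for a second and let it go. After the scan, clear the field: slide every rosette back towards the robot, completely off the dark area onto the bare bench, leaving the calibration disc parked and the needle on its mark; keep rosettes and disc flat on the bench all the time and disturb none of the other things on it.

Things in the scene. Friction and masses are not known exactly. Their poses are not given: they have to be found in the camera images.
- rosette0: carved round rosette of pale wood with radial petals: flat disc 110 mm across, 22 mm thick at the rim (petals and boss up to 32 mm, look only), about 0.25 kg, loose; too wide to grasp, pushed by its rim. Origin: centre of its underside, z up. Two or three of rosette0 to 2 are present (None: absent), all alike; any may go on any ring
- rosette1: carved round rosette of pale wood with radial petals: flat disc 110 mm across, 22 mm thick at the rim (petals and boss up to 32 mm, look only), about 0.25 kg, loose; too wide to grasp, pushed by its rim. Origin: centre of its underside, z up. Two or three of rosette0 to 2 are present (None: absent), all alike; any may go on any ring
- rosette2: carved round rosette of pale wood with radial petals: flat disc 110 mm across, 22 mm thick at the rim (petals and boss up to 32 mm, look only), about 0.25 kg, loose; too wide to grasp, pushed by its rim. Origin: centre of its underside, z up. Two or three of rosette0 to 2 are present (None: absent), all alike; any may go on any ring
- target: white calibration disc with black dots, 110 mm across, 22 mm thick, about 0.35 kg, loose, flat, starting somewhere on the scan field. Origin: centre of its underside, z up
- field: dark scan field, 180 mm along its x by 440 mm along its y, flush with the bench, about at arm's length in front of the robot; origin: its centre at bench level, x pointing away from the robot; a rosette whose centre has x below -145 mm in this frame is completely off it on the robot's side
- park: centre of the yellow painted parking circle (150 mm across, flush with the bench); the calibration disc belongs centred on it
- ring0 (a point): centre, at bench level, of the left (+y) of three pale rings (126 mm across, 130 mm apart in a row) on the dark scan field (180 by 440 mm, flush with the bench)
- ring1 (a point): centre, at bench level, of the middle of three pale rings (126 mm across, 130 mm apart in a row) on the dark scan field (180 by 440 mm, flush with the bench)
- ring2 (a point): centre, at bench level, of the right (-y) of three pale rings (126 mm across, 130 mm apart in a row) on the dark scan field (180 by 440 mm, flush with the bench)
- trigger (a joint): orange trigger of the scanner, hinged on a vertical axis at the scanner's head, 70 mm long, 22 mm high; 0 rad released, 0.25 rad fully squeezed (0.2 and more counts as fully in); its spring needs about 2 N to start and 8 N at the end, at trigger_face, and pushes it back to 0
- trigger_face (a point): point on the outer face of the trigger, 45 mm from its hinge, 150 mm above the bench, at mid height of the trigger; it moves 11 mm towards the grip when squeezed. The scanner's head, 118 to 182 mm above the bench, reaches 80 mm further towards the scan field than this face, so keep the gripper's body clear of it when pushing nearby
- grip_back (a point): point on the back of the scanner's fixed black grip, across from trigger_face and 54 mm from it (trigger released). The grip is a level bar 26 mm thick, 136 to 164 mm above the bench, sticking out towards the robot from the scanner's head (74 mm wide, top 182 mm high, beginning 50 mm beyond this point); the trigger lies along its side that faces the scan field. Pinch both together from above
- knob (a joint): focus knob with a bar grip on top of the grey focus unit (130 by 200 mm, 50 mm high, fixed); radians, grows clockwise seen from above, range 0 to 4.0, stiff enough to stay where it is left (0.04 N m). The needle turns clockwise 0.4 rad per rad of the knob
- knob_grip (a point): point on the knob's vertical axis at the height to grip it, 87 mm above the bench; the bar grip is 14 mm thick, 46 mm long, its top 94 mm above the bench; at knob reading 0 it lies along the x axis of the focus unit, at reading q turned clockwise by q
- focus: grey focus unit; origin: centre of its underside; knob at (0, +55) mm, dial and needle pivot at (-5, -45) mm in its own x, y axes
- needle_tip (a point): tip of the black needle on the white dial, 41 mm from the needle's pivot, 56 mm above the bench; from above it moves clockwise as the knob reading grows
- mark_point (a point): point under the inner end of the red mark on the dial's edge, 41 mm from the needle's pivot and at the needle's height: where the needle tip must point. It does not move
- sanding: cork sanding block 100 x 60 x 35 mm, to be left alone; origin: centre of its underside
- mallet: carver's mallet, head 70 x 130 x 70 mm, handle 160 mm, beyond the scan field, to be left alone; origin: at bench level on the head's face away from the handle (the face nearest the robot); x points along the handle
- gouge_a: hand tool with pale wooden handle, 200 mm, lying left of the rosettes, to be left alone; origin: its underside near the middle
- gouge_b: hand tool with dark wooden handle, 200 mm, lying beyond the scan field, to be left alone; origin: its underside near the middle
- brush: brush, 190 mm, lying at the left, to be left alone; origin: its underside near the middle
- glue: white glue bottle 60 mm across, 150 mm tall, to be left alone; origin: centre of its underside
- mug: blue mug 80 mm across, 90 mm tall, to be left alone; origin: centre of its underside

How it is judged:
By the outcome, as a careful person would: the job done as asked, in the order asked, and still so for the second after the job is handed in, with the robot touching nothing.
Of rosette0, rosette1, rosette2 only 2 to 3 are there at a start; the rules pass over those that are not, and their reading is None.
At some moment in a run one of rosette0, rosette1, rosette2, target may be knocked a few centimetres aside while the robot is not near it.
Once in a run the grip may slacken for a moment while it holds something.
It also fails if it takes over 210 s, if anything falls off the work surface, if the arm or the gripper's body presses on something with over 40 N, if the wrist force passes 120 N, or if a joint passes its speed limit or range.

## Robot

A 6-joint arm with a two-finger parallel gripper is mounted at the origin on the work surface. World frame = base frame: x ahead of the robot, y to its left, z up, the work surface at z = 0. Lengths are in m, angles in degrees, forces in N, time in s.
With the tool pointing down it reaches from about 0.225 to 0.875 m from the base axis. Payload 3.4 kg.
Tool frame: the origin (TCP) lies on the centre line of the jaws, within the pads' length; the fingertips stand 19 mm ahead of it and the grasp point (between the pads) is the TCP; z points along the fingers, y is the line along which they close (so a half turn about z gives the same grasp; the last joint's range is limited). The gripper opens to 85 mm and grips with 20 to 120 N. Pads are 22 mm wide; open, the fingers measure 114 mm over their backs; the gripper's body (76 mm by 85 mm) begins 54 mm behind the grasp point. The pads swing forward as they close: fully open they stand 13 mm farther back than shut.
Start: joints at [-74.37, 15.808, 86.224, -0, 77.962, -6.933], TCP at [0.221, -0.531, 0.25] pointing down, gripper open.
Joint ranges: [-165.64, 165.64], [-43.16, 119.46], [12.63, 154.43], [-67.54, 247.53], [6.08, 155.33], [-154.97, 154.97]. Speed limits (degrees/s): [147.25, 147.25, 180, 180, 180, 180].

## Interface

Orientations are given as [roll, pitch, yaw] about the fixed x, y, z axes, in that order (R = Rz(yaw) Ry(pitch) Rx(roll)).
In Python, from station import arm gives the robot as it stands.
- The arm moves only by the tool step_arm, never from a script. Its argument "deltas" is a list of rows, each a list of 2 entries, a list of its own where there are three numbers: the shift along the tool's x, y, z in m, then the turn, a rotation vector about the tool's x, y, z in rad. A call has 1 to 20 rows; each row shifts and turns the commanded pose from where the row before left it, along the tool's axes as they then stand; what a row does not reach is not made up. A row lasts 1/10 s, in which the tool goes at most 50 mm and 8.59 degrees, less where a joint would pass 70% of its speed; a pose out of reach is approached as far as the arm can. A call with a gripper value outside its range is refused whole. "jaw" is the opening, from 0 (shut) to 1 (fully open), set as the call begins (left out, the last holds). The fingers move at their own pace and stop on an object; the grip force is fixed at half the most. Time passes only in rows, so rows that do not move let the fingers close. It gives the time, the measured TCP pose, the force, the opening and the grip force at its end, in the units of the state.
- arm.get_state(): the state, without advancing time (a new reading comes with each control period).
- arm.grab_frame(name): name is "scene" or "top"; returns the picture (400x640x3 uint8, red, green, blue); there is no depth.
- arm.calibration(name): a dict with "intrinsics" (3x3 intrinsics, pixels), "k1" (the pictures are not rectified: a ray, as slopes to the right and down, at radius r is drawn at 1 + k1 r^2 times it, then the intrinsics apply), "position" and "orientation" of the camera in the world. Camera axes: x right, y up, looking along -z (the intrinsics and any distortion apply to the point x, -y, -z); pixel columns grow to the right and rows downward; lengths in m; the calibration is good to about 2 mm. A picture is of the moment at which its call begins. calibration takes no time and is no camera call.
- arm.finish_job(): hands the job in; it is judged then, once.
The state is a dict: "time": time; "joint_pos": joint angles; "qvel": joint speeds; "tau": joint torques, N m; "tool_pos": TCP position; "tcp_rot": TCP orientation; "contact_force": force on the tool from outside, world axes, zero at the start; "moment": the same for the moment, N m; "gripper_width": finger opening in m; "finger_force": force on a finger pad.
Only numpy, scipy, OpenCV 4.12 (cv2) and the standard library are available. Lean on these libraries where they do the work, as an engineer would, in place of code of your own. Each camera call takes 0.05 s, during which the arm holds its last target. There are 200 camera calls.

## Working session

There is one attempt and no reset: what is moved stays moved. The work goes in short steps, Python scripts to look and compute and a tool call to move; the robot and the scene stay as the last step left them, time stands still between calls to the robot, and variables do not carry over. Pictures are saved under pics/ and viewed, at most 14 in all, crops included, and the job is handed in when it is done.

Besides the shell and the picture viewer there is one more tool, called after "Call:" in YAML: its name, and indented under it one key for each argument. step_arm: Moves the arm, as the interface text tells. Its arguments: {"type":"object","properties":{"deltas":{"type":"array"},"jaw":{"type":"number"}},"required":["deltas"]}

```bash
ls; mkdir -p pics; cat > h.py <<'E'
import numpy as np, cv2
from station import arm
def cast(name,uv,z):
    c=arm.calibration(name);K=np.array(c["intrinsics"]);k1=c["k1"]
    p=np.linalg.solve(K,[uv[0],uv[1],1.0]);d=p[:2];s=d.copy()
    for _ in range(30): s=d/(1+k1*(s@s))
    R=rot(c["orientation"]);r=R@np.array([s[0],-s[1],-1.0]);o=np.array(c["position"])
    t=(z-o[2])/r[2];return o+t*r
def rot(o):
    o=np.array(o,float)
    if o.shape==(3,3): return o
    from scipy.spatial.transform import Rotation as Ro
    return Ro.from_euler('xyz',o,degrees=True).as_matrix()
def grab(n,f):
    im=arm.grab_frame(n);cv2.imwrite(f"pics/{f}.png",im[:,:,::-1]);return im
E
python3 - <<'E'
from h import *
for n in("top","scene"):
    grab(n,n+"0");print(arm.calibration(n))
print(arm.get_state())
for uv in[(0,0),(640,0),(0,400),(640,400),(320,200)]:print(cast("top",uv,0),cast("scene",uv,0))
E
```

```text
pics
{'intrinsics': array([[412.74938891,   0.        , 323.69138536],
       [  0.        , 412.74938891, 202.6571798 ],
       [  0.        ,   0.        ,   1.        ]]), 'k1': -0.05804241634650903, 'position': array([0.37502154, 0.010966  , 1.21039886]), 'orientation': array([  8.85116796,   0.93328912, -89.13101928])}
{'intrinsics': array([[441.77102026,   0.        , 313.79804601],
       [  0.        , 441.77102026, 196.4140874 ],
       [  0.        ,   0.        ,   1.        ]]), 'k1': -0.010962027735664692, 'position': array([ 1.35041677, -0.21050676,  1.0260667 ]), 'orientation': array([42.49325534, -0.11571568, 74.15289151])}
{'time': 0.1, 'joint_pos': array([-7.43704000e+01,  1.58451559e+01,  8.62879061e+01, -9.68342586e-04,
        7.79641866e+01, -6.93334352e+00]), 'qvel': array([-0.05335184, -0.06042494, -0.18994695,  0.02506642,  0.06001795,
        0.11570531]), 'tau': array([ 9.53088420e-04, -4.17701375e+01, -2.46404761e+01, -3.54746344e-04,
        5.82605877e-03,  1.56969247e-05]), 'tool_pos': array([ 0.22048902, -0.53055904,  0.24951511]), 'tcp_rot': array([-1.79903348e+02, -1.07995262e-02,  2.25631371e+01]), 'contact_force': array([-0.21046872, -1.11595113,  0.19454689]), 'moment': array([-0.01561126, -0.00538689, -0.01662664]), 'finger_force': 0.0, 'gripper_width': 0.08502371017861184}
[1.26106586 1.16830118 0.        ] [-1.38577755 -1.18262686  0.        ]
[ 1.26643055 -1.01996996  0.        ] [-0.46062359  2.13975254  0.        ]
[-0.03764611  0.9790558   0.        ] [ 0.8481497  -0.79133956  0.        ]
[ 0.00158326 -0.8829475   0.        ] [1.23682014 0.58049967 0.        ]
[0.5710645 0.0446321 0.       ] [0.46660107 0.06268558 0.        ]
```

View pics/top0.png

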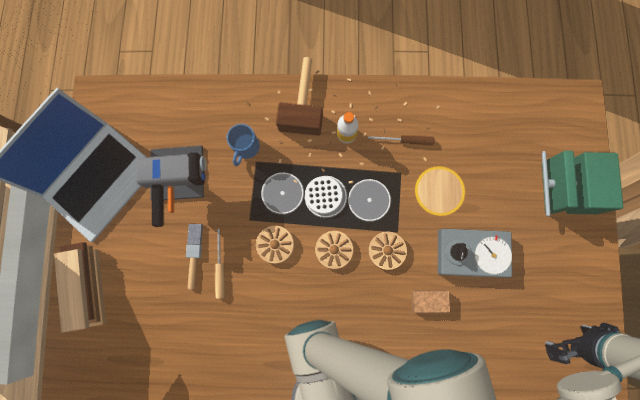

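View pics/scene0.png

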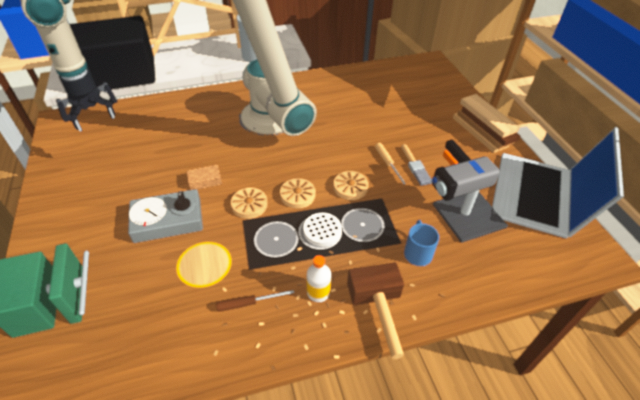

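The top view shows three rosettes at (275,244), (334,249) and (388,251). The calibration disc is on the middle ring at (325,196), the park circle is at (440,190), the focus unit at (475,253), and the scanner grip and trigger around (157–170,200).

```bash
cat > m.py <<'E'
from h import *
def blobs(mask,amin):
    n,l,s,c=cv2.connectedComponentsWithStats(mask.astype(np.uint8))
    return [(s[i],c[i],(l==i)) for i in range(1,n) if s[i,4]>=amin]
im=cv2.imread("pics/top0.png");hsv=cv2.cvtColor(im,cv2.COLOR_BGR2HSV)
for a,b in[((325,196),"target"),((275,244),"r"),((334,249),"r"),((388,251),"r"),((440,190),"park"),((282,193),"ring0"),((370,200),"ring2")]:
    print(b,a,cast("top",a,0.0).round(4),cast("top",a,0.02).round(4))
    print(hsv[a[1]-28:a[1]+29:7,a[0]].tolist())
    print(hsv[a[1],a[0]-32:a[0]+33:8].tolist())
big=cv2.resize(im[215:290,425:525],None,fx=7,fy=7,interpolation=cv2.INTER_CUBIC);cv2.imwrite("pics/c1.png",big)
big=cv2.resize(im[130:240,120:260],None,fx=5,fy=5,interpolation=cv2.INTER_CUBIC);cv2.imwrite("pics/c2.png",big)
E
python3 m.py
```

```text
target (325, 196) [0.5833 0.03   0.    ] [0.5799 0.0296 0.02  ]
[[20, 44, 52], [12, 14, 89], [20, 6, 236], [15, 9, 232], [18, 5, 236], [18, 5, 241], [20, 6, 242], [18, 13, 96], [14, 55, 60]]
[[15, 4, 138], [15, 6, 176], [23, 6, 172], [6, 19, 68], [18, 5, 236], [17, 7, 241], [20, 6, 238], [15, 10, 207], [0, 0, 134]]
r (275, 244) [0.4387 0.1745 0.    ] [0.4377 0.1718 0.02  ]
[[8, 61, 50], [14, 132, 104], [15, 110, 201], [14, 125, 172], [14, 141, 147], [15, 114, 199], [16, 111, 221], [13, 129, 117], [14, 142, 145]]
[[15, 139, 117], [14, 144, 142], [15, 120, 164], [15, 127, 124], [14, 141, 147], [14, 114, 103], [16, 111, 219], [14, 137, 117], [14, 140, 180]]
r (334, 249) [0.4267 0.0014 0.    ] [0.4259 0.0015 0.02  ]
[[18, 41, 62], [13, 133, 153], [17, 106, 234], [15, 111, 218], [14, 141, 164], [16, 109, 189], [17, 104, 235], [15, 139, 110], [14, 150, 155]]
[[14, 135, 119], [14, 141, 164], [14, 123, 155], [13, 125, 141], [14, 141, 164], [14, 124, 158], [15, 122, 130], [15, 142, 117], [14, 141, 168]]
r (388, 251) [ 0.423 -0.156  0.   ] [ 0.4222 -0.1533  0.02  ]
[[18, 58, 57], [8, 61, 63], 
[... 562 characters left out ...]
22], [15, 111, 218], [20, 186, 224], [14, 144, 163]]
ring0 (282, 193) [0.5908 0.1585 0.    ] [0.5873 0.156  0.02  ]
[[14, 72, 46], [9, 19, 95], [30, 11, 96], [90, 2, 135], [18, 5, 234], [60, 4, 136], [165, 4, 137], [11, 29, 71], [13, 57, 54]]
[[14, 140, 166], [4, 34, 53], [30, 2, 135], [160, 6, 135], [18, 5, 234], [120, 2, 136], [0, 2, 136], [20, 6, 241], [18, 5, 241]]
ring2 (370, 200) [ 0.5729 -0.1038  0.    ] [ 0.5697 -0.1019  0.02  ]
[[12, 58, 57], [23, 9, 221], [150, 6, 135], [0, 0, 133], [15, 7, 231], [160, 6, 139], [150, 2, 137], [13, 24, 95], [15, 50, 61]]
[[20, 7, 225], [10, 15, 104], [120, 4, 138], [140, 5, 140], [15, 7, 231], [0, 0, 137], [15, 4, 136], [16, 66, 58], [14, 144, 161]]
```

View pics/c1.png

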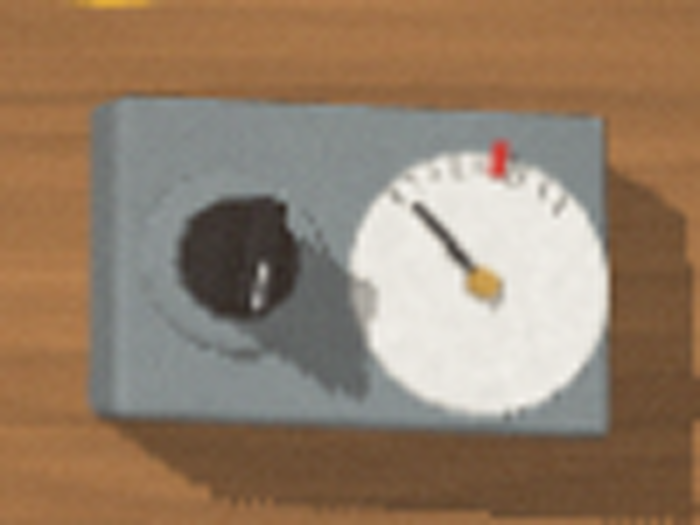

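View pics/c2.png

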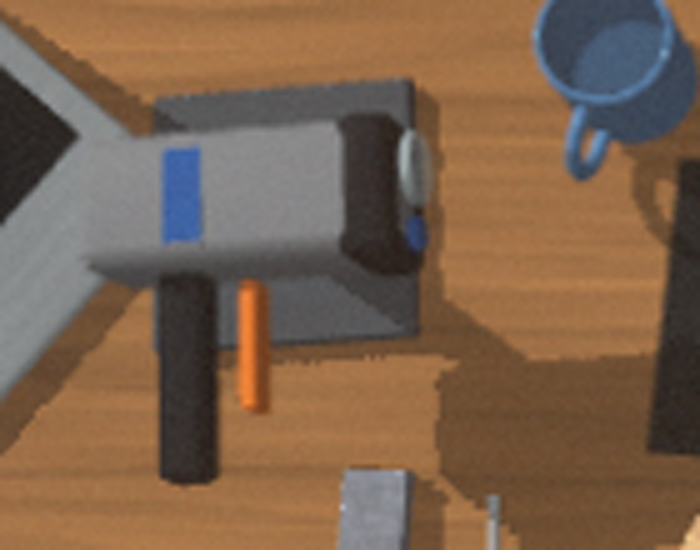

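Zoomed in: needle pivot ≈(494,256), tip ≈(484,244), red mark ≈(496,238), knob ≈(459,252). The needle has to turn clockwise. The grip bar is at image x 152–163, with the trigger at x 168–174, y 186–212.

```bash
cat > m.py <<'E'
from h import *
import sys
def blobs(mask,amin):
    n,l,s,c=cv2.connectedComponentsWithStats(mask.astype(np.uint8))
    return [(s[i],c[i],(l==i).astype(np.uint8)) for i in range(1,n) if s[i,4]>=amin]
def circ(m,z,hull=True):
    ct=max(cv2.findContours(m,cv2.RETR_EXTERNAL,cv2.CHAIN_APPROX_NONE)[0],key=len)
    if hull: ct=cv2.convexHull(ct)
    p=np.array([cast("top",q[0],z)[:2] for q in ct])
    (c,r)=cv2.minEnclosingCircle((p*1000).astype(np.float32))
    A=np.c_[2*p,np.ones(len(p))];s=np.linalg.lstsq(A,(p**2).sum(1),rcond=None)[0]
    return s[:2].round(4),round(float(np.sqrt(s[2]+s[:2]@s[:2])),4),np.round(np.array(c)/1000,4),round(r/1000,4)
def ros(im):
    hsv=cv2.cvtColor(im,cv2.COLOR_BGR2HSV);H,S,V=cv2.split(hsv)
    m=((H>=12)&(H<=20)&(S<132)&(S>85)&(V>95)).astype(np.uint8)
    m[:160]=0;m[295:]=0;m[:,:238]=0;m[:,407:]=0
    m=cv2.morphologyEx(m,cv2.MORPH_CLOSE,np.ones((3,3),np.uint8))
    m=cv2.morphologyEx(m,cv2.MORPH_OPEN,np.ones((3,3),np.uint8))
    return [(s.tolist(),circ(b,.011)) for s,c,b in blobs(m,250)]
def tgt(im,lo=230):
    hsv=cv2.cvtColor(im,cv2.COLOR_BGR2HSV);H,S,V=cv2.split(hsv)
    m=((S<40)&(V>190)).astype(np.uint8);m[:155]=0;m[232:]=0;m[:,:lo]=0;m[:,500:]=0
    m=cv2.morphologyEx(m,cv2.MORPH_OPEN,np.ones((3,3),np.uint8))
    m=cv2.morphologyEx(m,cv2.MORPH_CLOSE,np.ones((7,7),np.uint8))
    m=cv2.morphologyEx(m,cv2.MORPH_OPEN,np.ones((9,9),np.uint8))
    return [(s.tolist(),circ(b,.011)) for s,c,b in blobs(m,300)]
def show(im):
    im=im[:,:,::-1].copy()
    for n,f in(("ros",ros),("tgt",tgt)):
        for s,c in f(im): print(n,s[:4],s[4],*c)
E
python3 - <<'E'
from m import *
im=cv2.imread("pics/top0.png");show(im[:,:,::-1])
hsv=cv2.cvtColor(im,cv2.COLOR_BGR2HSV);H,S,V=cv2.split(hsv)
# field
m=((V<150)&(S<75)).astype(np.uint8);m[:155]=0;m[240:]=0;m[:,:235]=0;m[:,415:]=0
f=cv2.morphologyEx(m,cv2.MORPH_OPEN,np.ones((3,3),np.uint8))
b=max(blobs(f,1000),key=lambda t:t[0][4])
ct=cv2.convexHull(max(cv2.findContours(b[2],0,1)[0],key=len))
p=np.array([cast("top",q[0],0)[:2]*1000 for q in ct],np.float32);r=cv2.minAreaRect(p);print("field",r);print(cv2.boxPoints(r))
# discs in rings
for x0,x1 in((255,303),(347,396)):
    g=((S<35)&(V>88)).astype(np.uint8);g[:165]=0;g[228:]=0;g[:,:x0]=0;g[:,x1:]=0
    for s,c,bb in blobs(g,300):print("ring",s,circ(bb,0))
# park
y=((H>=16)&(H<=30)&(V>190)&(S>95)).astype(np.uint8);y[:155]=0;y[225:]=0;y[:,:405]=0;y[:,480:]=0
for s,c,bb in blobs(y,500):print("park",s,circ(bb,0))
# red mark, dial, gold pivot, needle
red=((H<8)|(H>172))&(S>130)&(V>120);red[:215]=0;red[280:]=0;red[:,:450]=0;red[:,525:]=0
for s,c,bb in blobs(red,3):print("red",s,c,cast("top",c,.056))
d=((V>150)&(S<25)).astype(np.uint8);d[:225]=0;d[285:]=0;d[:,:470]=0;d[:,520:]=0
for s,c,bb in blobs(d,200):print("dial",s,circ(bb,.054))
for n,uv,z in(("pivot",(494,255.7),.056),("tip",(484.3,244.3),.056),("mark",(496.4,237.9),.056),("knob",(459.3,251.9),.09),("gripend",(157.5,225.5),.164),("griproot",(157.7,186),.164),("trigend",(170.8,211.5),.161),("trigroot",(170.5,187),.161),("gl",(152,206),.15),("gr",(163.4,206),.15),("tl",(167.8,206),.15),("tr",(173.6,206),.15)):print(n,cast("top",uv,z).round(4))
print(V[248:258,450:470])
E
```

```text
ros [255, 223, 42, 42] 1272 [0.4433 0.1717] 0.0626 [0.4414 0.1767] 0.0681
ros [315, 227, 41, 43] 1196 [ 0.4268 -0.0005] 0.0583 [ 0.429  -0.0028] 0.062
ros [368, 231, 39, 39] 1156 [ 0.4255 -0.153 ] 0.0566 [ 0.4263 -0.1536] 0.0584
tgt [305, 177, 36, 35] 1059 [0.5865 0.0366] 0.0552 [0.5886 0.0383] 0.0578
field ((582.5856323242188, 28.55291748046875), (436.0334167480469, 176.47303771972656), 86.13982391357422)
[[ 479.872   -183.02893]
 [ 655.94464 -194.90942]
 [ 685.29926  240.13477]
 [ 509.22662  252.01526]]
ring [ 261  172   42   43 1397] (array([0.5917, 0.1582]), 0.0637, array([0.5915, 0.1583]), 0.0642)
ring [ 348  179   43   43 1452] (array([ 0.5741, -0.101 ]), 0.0638, array([ 0.5738, -0.1014]), 0.0644)
park [ 415  166   50   50 1832] (array([ 0.6049, -0.3114]), 0.075, array([ 0.6049, -0.3116]), 0.0756)
red [495 236   2   4   5] [495.8 237.8] [ 0.46086498 -0.45173909  0.056     ]
dial [ 475  236   37   39 1076] (array([ 0.413 , -0.4428]), 0.0531, array([ 0.4128, -0.4423]), 0.0541)
pivot [ 0.4109 -0.4445  0.056 ]
tip [ 0.4424 -0.4183  0.056 ]
mark [ 0.4606 -0.4534  0.056 ]
knob [ 0.41
[... 400 characters left out ...]
  56  93
  100 133]
 [102  61  63  67  61  60  60  61  57  54  62  64  61  58  56  55  56  69
  100  99]
 [101  63  60  60  62  63  59  57  56  55  64  62  61  60  57  55  56  73
  103 101]
 [ 90  61  61  62  62  62  61  54  61  54  65  63 103  70  58  57  58  71
  102 107]
 [100  62  62  64  62  61  60  54  54  54  61  64 180  92  52  51  60  68
  102 103]
 [113  75  64  58  64  65  56  57  54  66  64  74 173  88  55  58  55  82
  100 102]
 [118  80  62  62  64  59  59  58  57  61  63  94 128  73  56  54  57  88
  103 101]
 [143 112  69  61  63  62  55  58  54  62  63 107  99  66  54  56  65  99
  101 105]
 [144 146 102  67  61  55  61  57  58  66  59 150 110  63  53  64  86 101
  101 102]]
```

```bash
cat > g.py <<'E'
from h import *
def go(*goals):
    "goals (x,y,z,yaw): prints per-leg tool-frame shift (in frame before the leg's turn), then turn about tool z"
    s=arm.get_state();p=np.array(s["tool_pos"]);R=rot(s["tcp_rot"]);yaw=s["tcp_rot"][2]
    print("t",s["time"],p.round(4),np.round(s["tcp_rot"],2),"w",round(s["gripper_width"],4),"F",np.round(s["contact_force"],1),"J6",round(s["joint_pos"][5],1))
    for g in goals:
        d=R.T@(np.array(g[:3])-p);dy=(g[3]-yaw+180)%360-180
        print(g,"shift",d.round(4),"len",round(np.linalg.norm(d),4),"turn z",round(-np.radians(dy),4))
        p=np.array(g[:3]);yaw=g[3];R=rot([180,0,yaw])
E
python3 - <<'E'
from g import *
go((.58,.113,.25,93.3),(.58,.113,.026,93.3))
im=cv2.imread("pics/top0.png");hsv=cv2.cvtColor(im,cv2.COLOR_BGR2HSV)
print(hsv[172:222:2,324,2],hsv[196,298:352:2,2])
E
```

```text
t 0.1 [ 0.2205 -0.5306  0.2495] [-1.799e+02 -1.000e-02  2.256e+01] w 0.085 F [-0.2 -1.1  0.2] J6 -6.9
(0.58, 0.113, 0.25, 93.3) shift [ 5.789e-01 -4.564e-01  4.000e-04] len 0.7372 turn z -1.2346
(0.58, 0.113, 0.026, 93.3) shift [ 0.    -0.     0.224] len 0.224 turn z -0.0
[ 61  57 230 240 236 195 238 236  80 226 205  59 222 173  61 154 173  62
 155 242 229 105 162  61  61] [140 137 197 112 241 241  87  59 240 125 131 240 202 222 240 235 233 240
 241 240 240 240 145  99 132 116 155]
```

Call:
step_arm:
  deltas:
    - [[0.029,-0.0228,0],[0,0,0]]
    - [[0.029,-0.0228,0],[0,0,0]]
    - [[0.029,-0.0228,0],[0,0,0]]
    - [[0.029,-0.0228,0],[0,0,0]]
    - [[0.029,-0.0228,0],[0,0,0]]
    - [[0.029,-0.0228,0],[0,0,0]]
    - [[0.029,-0.0228,0],[0,0,0]]
    - [[0.029,-0.0228,0],[0,0,0]]
    - [[0.029,-0.0228,0],[0,0,0]]
    - [[0.029,-0.0228,0],[0,0,0]]
    - [[0.029,-0.0228,0],[0,0,0]]
    - [[0.029,-0.0228,0],[0,0,0]]
    - [[0.029,-0.0228,0],[0,0,0]]
    - [[0.029,-0.0228,0],[0,0,0]]
    - [[0.029,-0.0228,0],[0,0,0]]
    - [[0.029,-0.0228,0],[0,0,0]]
    - [[0.029,-0.0228,0],[0,0,0]]
    - [[0.029,-0.0228,0],[0,0,0]]
    - [[0.029,-0.0228,0],[0,0,0]]
    - [[0.029,-0.0228,0],[0,0,0]]
  jaw: 0.7

```text
time: 2.1
tool_pos: [0.5816, 0.114, 0.2498]
tcp_rot: [180.0, 0.1, 22.6]
contact_force: [0.7, -0.1, -0.1]
gripper_width: 0.0599
finger_force: 0.0
```

Call:
step_arm:
  deltas:
    - [[0,0,0],[0,0,-0.1235]]
    - [[0,0,0],[0,0,-0.1235]]
    - [[0,0,0],[0,0,-0.1235]]
    - [[0,0,0],[0,0,-0.1235]]
    - [[0,0,0],[0,0,-0.1235]]
    - [[0,0,0],[0,0,-0.1235]]
    - [[0,0,0],[0,0,-0.1235]]
    - [[0,0,0],[0,0,-0.1235]]
    - [[0,0,0],[0,0,-0.1235]]
    - [[0,0,0],[0,0,-0.1235]]
    - [[0,0,0],[0,0,0]]

```text
time: 3.2
tool_pos: [0.581, 0.1126, 0.2497]
tcp_rot: [-179.9, 0.0, 93.3]
contact_force: [0.0, 0.1, 1.0]
gripper_width: 0.0597
finger_force: 0.0
```

```bash
python3 - <<'E'
from g import *
go((.58,.113,.1,93.3),(.58,.113,.027,93.3))
E
```

```text
t 3.2 [0.581  0.1126 0.2497] [-1.7994e+02  1.0000e-02  9.3310e+01] w 0.0597 F [0.  0.1 1. ] J6 0.9
(0.58, 0.113, 0.1, 93.3) shift [ 0.0005 -0.0008  0.1498] len 0.1498 turn z 0.0002
(0.58, 0.113, 0.027, 93.3) shift [ 0.    -0.     0.073] len 0.073 turn z -0.0
```

Call:
step_arm:
  deltas:
    - [[0,0,0.045],[0,0,0]]
    - [[0,0,0.045],[0,0,0]]
    - [[0,0,0.045],[0,0,0]]
    - [[0,0,0.045],[0,0,0]]
    - [[0,0,0.03],[0,0,0]]
    - [[0,0,0.0125],[0,0,0]]
    - [[0,0,0],[0,0,0]]

```text
time: 3.9
tool_pos: [0.5801, 0.1125, 0.0261]
tcp_rot: [-179.8, 0.0, 93.2]
contact_force: [-0.1, 0.7, 0.6]
gripper_width: 0.06
finger_force: 0.0
```

Call:
step_arm:
  deltas:
    - [[-0.01,0,0],[0,0,0]]
    - [[-0.01,0,0],[0,0,0]]
    - [[-0.01,0,0],[0,0,0]]
    - [[-0.01,0,0],[0,0,0]]
    - [[-0.015,0,0],[0,0,0]]
    - [[-0.02,0,0],[0,0,0]]
    - [[-0.02,0,0],[0,0,0]]
    - [[-0.02,0,0],[0,0,0]]
    - [[-0.02,0,0],[0,0,0]]
    - [[-0.02,0,0],[0,0,0]]
    - [[-0.02,0,0],[0,0,0]]
    - [[-0.02,0,0],[0,0,0]]
    - [[-0.02,0,0],[0,0,0]]
    - [[-0.02,0,0],[0,0,0]]
    - [[-0.02,0,0],[0,0,0]]
    - [[-0.02,0,0],[0,0,0]]
    - [[-0.015,0,0],[0,0,0]]
    - [[-0.01,0,0],[0,0,0]]
    - [[-0.005,0,0],[0,0,0]]
    - [[-0.002,0,0],[0,0,0]]

```text
time: 5.9
tool_pos: [0.5989, -0.1941, 0.0277]
tcp_rot: [-180.0, -0.0, 93.3]
contact_force: [0.2, 2.5, 1.7]
gripper_width: 0.06
finger_force: 1.5
```

```bash
python3 - <<'E'
from m import *
from g import go
im=grab("top","t1");show(im);go((.6016,-.2542,.0275,93.3))
b=cv2.imread("pics/t1.png");cv2.imwrite("pics/t1c.png",cv2.resize(b[140:300,240:500],None,fx=3,fy=3))
E
```

```text
ros [240, 222, 47, 38] 902 [0.4617 0.2081] 0.0655 [0.4676 0.2086] 0.0734
ros [349, 229, 29, 23] 375 [ 0.4584 -0.0816] 0.0403 [ 0.4598 -0.0809] 0.0467
t 5.95 [ 0.5989 -0.1941  0.0277] [-179.98   -0.     93.32] w 0.06 F [-0.3  0.1  0.6] J6 -27.6
(0.6016, -0.2542, 0.0275, 93.3) shift [-0.0602 -0.0008  0.0002] len 0.0602 turn z 0.0004
```

View pics/t1c.png

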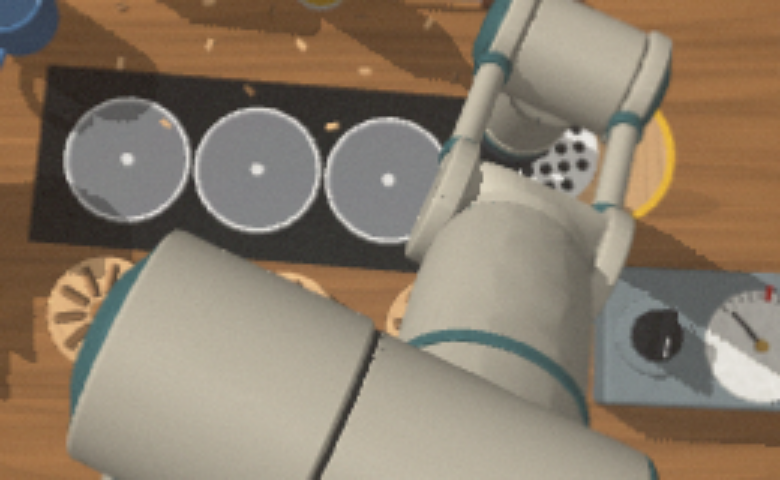

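The disc sits in front of the fingers, centred on their line. All three rings are clear.

Call:
step_arm:
  deltas:
    - [[-0.005,0,0],[0,0,0]]
    - [[-0.01,0,0],[0,0,0]]
    - [[-0.01,0,0],[0,0,0]]
    - [[-0.01,0,0],[0,0,0]]
    - [[-0.01,0,0],[0,0,0]]
    - [[-0.006,0,0],[0,0,0]]
    - [[-0.004,0,0],[0,0,0]]
    - [[-0.002,0,0],[0,0,0]]
    - [[0,0,0],[0,0,0]]
    - [[0.02,0,0],[0,0,0]]
    - [[0.02,0,0],[0,0,0]]
    - [[0.03,0,-0.03],[0,0,0]]
    - [[0.03,0,-0.04],[0,0,0]]
    - [[0.04,0,-0.03],[0,0,0]]
    - [[0.04,0,0],[0,0,0]]
    - [[0,0,0],[0,0,0]]

```text
time: 7.55
tool_pos: [0.5907, -0.0645, 0.1293]
tcp_rot: [179.9, -0.1, 93.7]
contact_force: [-0.2, -0.7, -0.0]
gripper_width: 0.0599
finger_force: 0.0
```

```bash
python3 - <<'E'
from m import *
from g import go
im=grab("top","t2");show(im);go((.6016,-.2542,.0275,93.3))
im=im[:,:,::-1].copy();print(cv2.cvtColor(im,cv2.COLOR_BGR2HSV)[190,405:475:2].tolist())
cv2.imwrite("pics/t2c.png",cv2.resize(im[130:310,220:500],None,fx=2.8,fy=2.8))
E
```

```text
ros [255, 222, 48, 47] 1577 [0.4371 0.1634] 0.0691 [0.4413 0.1667] 0.0801
ros [381, 232, 26, 43] 714 [ 0.4167 -0.1748] 0.0621 [ 0.4174 -0.1706] 0.0661
tgt [421, 172, 37, 35] 1037 [ 0.6067 -0.3083] 0.0545 [ 0.6063 -0.3077] 0.0558
t 7.6 [ 0.5909 -0.0669  0.1285] [ 1.7999e+02 -2.0000e-02  9.3630e+01] w 0.0596 F [-0.4 -0.6 -0.5] J6 -16.8
(0.6016, -0.2542, 0.0275, 93.3) shift [-0.1877 -0.0012  0.101 ] len 0.2131 turn z 0.0057
[[13, 140, 159], [15, 138, 159], [14, 136, 158], [13, 134, 162], [14, 138, 159], [22, 184, 233], [21, 160, 233], [17, 94, 235], [22, 13, 214], [20, 7, 235], [25, 7, 232], [14, 40, 70], [8, 22, 93], [21, 8, 231], [13, 54, 66], [14, 34, 82], [20, 10, 236], [10, 27, 84], [17, 25, 91], [21, 8, 236], [18, 12, 206], [17, 13, 181], [19, 9, 234], [26, 9, 224], [20, 10, 224], [21, 8, 234], [25, 7, 233], [16, 79, 155], [15, 105, 155], [21, 189, 220], [16, 153, 170], [14, 140, 155], [14, 141, 155], [14, 135, 157], [13, 137, 155]]
```

View pics/t2c.png

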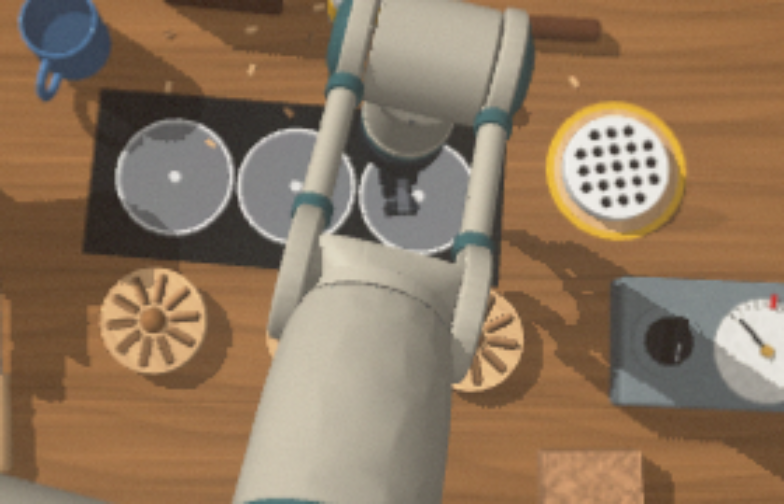

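The disc is on the parking circle, but about 3–4 mm short towards +y. The rings are clear. One more nudge.

```bash
python3 - <<'E'
from g import *
go((.5990,-.22,.0275,93.3),(.6005,-.2547,.0275,93.3))
E
```

```text
t 7.6 [ 0.5909 -0.0669  0.1285] [ 1.7999e+02 -2.0000e-02  9.3630e+01] w 0.0596 F [-0.4 -0.6 -0.5] J6 -16.8
(0.599, -0.22, 0.0275, 93.3) shift [-0.1534 -0.0016  0.101 ] len 0.1836 turn z 0.0057
(0.6005, -0.2547, 0.0275, 93.3) shift [-0.0347 -0.0005 -0.    ] len 0.0347 turn z -0.0
```

Call:
step_arm:
  deltas:
    - [[-0.03,0,0],[0,0,0]]
    - [[-0.04,0,0],[0,0,0]]
    - [[-0.04,0,0.04],[0,0,0]]
    - [[-0.03,0,0.04],[0,0,0]]
    - [[0,0,0.02],[0,0,0]]
    - [[0,0,0],[0,0,0]]
    - [[0,0,0],[0,0,0]]

```text
time: 8.3
tool_pos: [0.5994, -0.2059, 0.0321]
tcp_rot: [-179.9, -0.0, 93.3]
contact_force: [0.6, -1.0, 0.2]
gripper_width: 0.0598
finger_force: 0.0
```

```bash
python3 - <<'E'
from g import *
go((.6005,-.2547,.0275,93.3))
E
```

```text
t 8.3 [ 0.5994 -0.2059  0.0321] [-1.7993e+02 -3.0000e-02  9.3320e+01] w 0.0598 F [ 0.6 -1.   0.2] J6 -28.6
(0.6005, -0.2547, 0.0275, 93.3) shift [-0.0488 -0.0017  0.0045] len 0.049 turn z 0.0004
```

Call:
step_arm:
  deltas:
    - [[-0.01,-0.0015,0.004],[0,0,0]]
    - [[-0.012,0,0],[0,0,0]]
    - [[-0.01,0,0],[0,0,0]]
    - [[-0.007,0,0],[0,0,0]]
    - [[-0.005,0,0],[0,0,0]]
    - [[-0.003,0,0],[0,0,0]]
    - [[-0.002,0,0],[0,0,0]]
    - [[0,0,0],[0,0,0]]
    - [[0,0,0],[0,0,0]]
    - [[0.02,0,0],[0,0,0]]
    - [[0.03,0,0],[0,0,0]]
    - [[0.01,0,-0.03],[0,0,0]]
    - [[0,0,-0.04],[0,0,0]]
    - [[0,0,-0.03],[0,0,0]]
    - [[0,0,0],[0,0,0]]

```text
time: 9.8
tool_pos: [0.6001, -0.1948, 0.1333]
tcp_rot: [179.5, 0.2, 93.4]
contact_force: [0.9, -0.0, -0.2]
gripper_width: 0.0597
finger_force: 0.0
```

Call:
step_arm:
  deltas:
    - [[0,0,0],[0,0,0.13]]
    - [[0,0,0],[0,0,0.13]]
    - [[0,0,0],[0,0,0.13]]
    - [[0,0,0],[0,0,0.13]]
    - [[0,0,0],[0,0,0.13]]
    - [[0,0,0],[0,0,0.13]]
    - [[0,0,0],[0,0,0.13]]
    - [[0,0,0],[0,0,0.13]]
    - [[0,0,0],[0,0,0.13]]
    - [[0,0,0],[0,0,0.12]]
    - [[0,0,0],[0,0,0]]

```text
time: 10.9
tool_pos: [0.5967, -0.194, 0.1272]
tcp_rot: [-179.9, 0.1, 19.5]
contact_force: [-0.7, 0.7, -0.8]
gripper_width: 0.0598
finger_force: 0.0
```

```bash
python3 - <<'E'
from m import *
from g import *
im=grab("top","t3");show(im)
go((.352,-.179,.125,19.3),(.352,-.179,.0275,19.3))
E
```

```text
ros [251, 222, 51, 42] 1406 [0.441  0.1675] 0.071 [0.4356 0.1764] 0.0857
ros [315, 227, 46, 57] 1591 [ 0.4098 -0.0088] 0.0705 [ 0.4098 -0.0019] 0.0812
tgt [424, 175, 36, 33] 844 [ 0.6016 -0.3185] 0.0531 [ 0.6099 -0.3177] 0.0623
t 10.95 [ 0.5968 -0.1942  0.1274] [-1.7992e+02  9.0000e-02  1.9580e+01] w 0.06 F [ 0.4 -0.1  0.1] J6 46.1
(0.352, -0.179, 0.125, 19.3) shift [-0.2256 -0.0964  0.0029] len 0.2453 turn z 0.0049
(0.352, -0.179, 0.0275, 19.3) shift [-0.     -0.      0.0975] len 0.0975 turn z -0.0
```

Call:
step_arm:
  deltas:
    - [[-0.0282,-0.012,0],[0,0,0]]
    - [[-0.0282,-0.012,0],[0,0,0]]
    - [[-0.0282,-0.012,0],[0,0,0]]
    - [[-0.0282,-0.012,0],[0,0,0]]
    - [[-0.0282,-0.012,0],[0,0,0]]
    - [[-0.0282,-0.012,0],[0,0,0]]
    - [[-0.0282,-0.012,0],[0,0,0]]
    - [[-0.0282,-0.012,0],[0,0,0]]
    - [[0,0,0.04],[0,0,0]]
    - [[0,0,0.04],[0,0,0]]
    - [[0,0,0.018],[0,0,0]]
    - [[0,0,0],[0,0,0]]
    - [[0,0,0],[0,0,0]]

```text
time: 12.25
tool_pos: [0.353, -0.1796, 0.0305]
tcp_rot: [-180.0, 0.0, 19.5]
contact_force: [0.1, -0.1, 0.3]
gripper_width: 0.0597
finger_force: 0.0
```

```bash
python3 - <<'E'
from g import *
go((.5203,-.1198,.0275,19.3))
E
```

```text
t 12.25 [ 0.353  -0.1796  0.0305] [-1.7998e+02  2.0000e-02  1.9490e+01] w 0.0597 F [ 0.1 -0.1  0.3] J6 33.5
(0.5203, -0.1198, 0.0275, 19.3) shift [ 0.1777 -0.0005  0.003 ] len 0.1777 turn z 0.0034
```

Call:
step_arm:
  deltas:
    - [[0.008,0,0.003],[0,0,0]]
    - [[0.008,0,0],[0,0,0]]
    - [[0.008,0,0],[0,0,0]]
    - [[0.01,0,0],[0,0,0]]
    - [[0.015,0,0],[0,0,0]]
    - [[0.018,0,0],[0,0,0]]
    - [[0.018,0,0],[0,0,0]]
    - [[0.018,0,0],[0,0,0]]
    - [[0.018,0,0],[0,0,0]]
    - [[0.018,0,0],[0,0,0]]
    - [[0.014,0,0],[0,0,0]]
    - [[0.01,0,0],[0,0,0]]
    - [[0.007,0,0],[0,0,0]]
    - [[0.004,0,0],[0,0,0]]
    - [[0.003,0,0],[0,0,0]]
    - [[0,0,0],[0,0,0]]
    - [[0,0,0],[0,0,0]]

```text
time: 13.95
tool_pos: [0.5199, -0.121, 0.0274]
tcp_rot: [180.0, -0.0, 19.4]
contact_force: [-0.3, -0.5, -1.0]
gripper_width: 0.0598
finger_force: 0.1
```

Call:
step_arm:
  deltas:
    - [[-0.02,0,0],[0,0,0]]
    - [[-0.03,0,0],[0,0,0]]
    - [[-0.02,0,-0.025],[0,0,0]]
    - [[-0.03,0,-0.025],[0,0,0.05]]
    - [[-0.04,0,0],[0,0,0.1]]
    - [[-0.01,0,0],[0,0,0]]
    - [[0,0,0],[0,0,0]]

```text
time: 14.65
tool_pos: [0.376, -0.1674, 0.0776]
tcp_rot: [-180.0, -0.0, 10.7]
contact_force: [0.1, -0.2, 0.8]
gripper_width: 0.0598
finger_force: 0.0
```

```bash
python3 - <<'E'
from m import *
from g import *
im=grab("top","t4");show(im)
go((.35,-.0147,.08,10.5),(.35,-.0147,.0275,10.5),(.527,.0182,.0275,10.5))
E
```

```text
ros [351, 181, 38, 38] 1044 [ 0.5731 -0.1012] 0.0549 [ 0.5729 -0.1009] 0.0556
ros [256, 223, 39, 41] 1193 [0.4413 0.175 ] 0.0586 [0.4412 0.1748] 0.0623
ros [315, 227, 41, 43] 1191 [ 0.4267 -0.0008] 0.0584 [ 0.4286 -0.0032] 0.062
tgt [422, 172, 38, 36] 1054 [ 0.6054 -0.3122] 0.0548 [ 0.6053 -0.3116] 0.0564
t 14.7 [ 0.3776 -0.1677  0.0776] [ 1.7996e+02 -8.0000e-02  1.0760e+01] w 0.0599 F [ 0.2  0.4 -0.3] J6 45.6
(0.35, -0.0147, 0.08, 10.5) shift [ 0.0014 -0.1555 -0.0025] len 0.1555 turn z 0.0045
(0.35, -0.0147, 0.0275, 10.5) shift [-0.     -0.      0.0525] len 0.0525 turn z -0.0
(0.527, 0.0182, 0.0275, 10.5) shift [ 1.8e-01 -1.0e-04 -0.0e+00] len 0.18 turn z -0.0
```

Call:
step_arm:
  deltas:
    - [[0,-0.026,0],[0,0,0]]
    - [[0,-0.026,0],[0,0,0]]
    - [[0,-0.026,0],[0,0,0]]
    - [[0,-0.026,0],[0,0,0]]
    - [[0,-0.026,0],[0,0,0]]
    - [[0,-0.0255,0],[0,0,0]]
    - [[0,0,0.03],[0,0,0]]
    - [[0,0,0.02],[0,0,0]]
    - [[0,0,0],[0,0,0]]
    - [[0,0,0],[0,0,0]]

```text
time: 15.7
tool_pos: [0.3493, -0.0145, 0.0273]
tcp_rot: [-180.0, 0.0, 10.9]
contact_force: [0.2, -1.1, 0.7]
gripper_width: 0.0596
finger_force: 0.0
```

```bash
python3 - <<'E'
from g import *
go((.5275,.0182,.0275,10.5))
E
```

```text
t 15.7 [ 0.3493 -0.0145  0.0273] [-1.7999e+02  1.0000e-02  1.0870e+01] w 0.0596 F [ 0.2 -1.1  0.7] J6 65.3
(0.5275, 0.0182, 0.0275, 10.5) shift [ 0.1812  0.0015 -0.0002] len 0.1812 turn z 0.0065
```

Call:
step_arm:
  deltas:
    - [[0.008,0.0015,0],[0,0,0.0065]]
    - [[0.008,0,0],[0,0,0]]
    - [[0.008,0,0],[0,0,0]]
    - [[0.01,0,0],[0,0,0]]
    - [[0.015,0,0],[0,0,0]]
    - [[0.018,0,0],[0,0,0]]
    - [[0.018,0,0],[0,0,0]]
    - [[0.018,0,0],[0,0,0]]
    - [[0.018,0,0],[0,0,0]]
    - [[0.018,0,0],[0,0,0]]
    - [[0.016,0,0],[0,0,0]]
    - [[0.01,0,0],[0,0,0]]
    - [[0.008,0,0],[0,0,0]]
    - [[0.005,0,0],[0,0,0]]
    - [[0.003,0,0],[0,0,0]]
    - [[0,0,0],[0,0,0]]
    - [[0,0,0],[0,0,0]]

```text
time: 17.4
tool_pos: [0.5267, 0.0167, 0.0275]
tcp_rot: [180.0, -0.0, 10.4]
contact_force: [0.4, -0.2, 0.2]
gripper_width: 0.06
finger_force: 0.1
```

Call:
step_arm:
  deltas:
    - [[-0.02,0,0],[0,0,0]]
    - [[-0.03,0,0],[0,0,0]]
    - [[-0.02,0,-0.025],[0,0,0]]
    - [[-0.03,0,-0.025],[0,0,0.13]]
    - [[-0.04,0,0],[0,0,0.137]]
    - [[-0.02,0,0],[0,0,0]]
    - [[0,0,0],[0,0,0]]
    - [[0,0,0],[0,0,0]]

```text
time: 18.2
tool_pos: [0.3695, -0.0021, 0.0779]
tcp_rot: [180.0, -0.2, -4.9]
contact_force: [0.5, -0.2, -0.1]
gripper_width: 0.0598
finger_force: 0.0
```

```bash
python3 - <<'E'
from m import *
from g import *
im=grab("top","t5");show(im)
go((.36,.1785,.0785,-4.8),(.36,.1785,.0275,-4.8))
E
```

```text
ros [308, 178, 37, 37] 1034 [0.5822 0.0283] 0.0547 [0.5818 0.0287] 0.0556
ros [351, 181, 38, 38] 1049 [ 0.5731 -0.101 ] 0.055 [ 0.5729 -0.1009] 0.0556
ros [255, 223, 46, 42] 1269 [0.4415 0.1675] 0.063 [0.4402 0.1658] 0.066
tgt [422, 172, 38, 36] 1054 [ 0.6054 -0.3122] 0.0548 [ 0.6053 -0.3116] 0.0564
t 18.25 [ 0.3703 -0.0022  0.0779] [179.98  -0.2   -4.86] w 0.0598 F [ 0.9 -0.3 -0.3] J6 83.7
(0.36, 0.1785, 0.0785, -4.8) shift [-0.0255 -0.1792 -0.0007] len 0.181 turn z -0.0011
(0.36, 0.1785, 0.0275, -4.8) shift [ 0.    -0.     0.051] len 0.051 turn z -0.0
```

Call:
step_arm:
  deltas:
    - [[-0.0037,-0.0256,0],[0,0,0]]
    - [[-0.0037,-0.0256,0],[0,0,0]]
    - [[-0.0037,-0.0256,0],[0,0,0]]
    - [[-0.0037,-0.0256,0],[0,0,0]]
    - [[-0.0037,-0.0256,0],[0,0,0]]
    - [[-0.0037,-0.0256,0],[0,0,0]]
    - [[-0.0035,-0.0256,0],[0,0,0]]
    - [[0,0,0.03],[0,0,0]]
    - [[0,0,0.02],[0,0,0]]
    - [[0,0,0],[0,0,0]]
    - [[0,0,0],[0,0,0]]

```text
time: 19.35
tool_pos: [0.359, 0.1793, 0.0272]
tcp_rot: [180.0, 0.0, -4.8]
contact_force: [0.1, 0.8, 0.8]
gripper_width: 0.0598
finger_force: 0.0
```

```bash
python3 - <<'E'
from g import *
go((.5355,.1629,.0275,-4.8))
E
```

```text
t 19.35 [0.359  0.1793 0.0272] [180.     0.    -4.84] w 0.0598 F [0.1 0.8 0.8] J6 111.4
(0.5355, 0.1629, 0.0275, -4.8) shift [ 0.1773  0.0015 -0.0003] len 0.1773 turn z -0.0007
```

Call:
step_arm:
  deltas:
    - [[0.008,0.0015,0],[0,0,0]]
    - [[0.008,0,0],[0,0,0]]
    - [[0.008,0,0],[0,0,0]]
    - [[0.01,0,0],[0,0,0]]
    - [[0.015,0,0],[0,0,0]]
    - [[0.018,0,0],[0,0,0]]
    - [[0.018,0,0],[0,0,0]]
    - [[0.018,0,0],[0,0,0]]
    - [[0.018,0,0],[0,0,0]]
    - [[0.018,0,0],[0,0,0]]
    - [[0.014,0,0],[0,0,0]]
    - [[0.01,0,0],[0,0,0]]
    - [[0.007,0,0],[0,0,0]]
    - [[0.004,0,0],[0,0,0]]
    - [[0.003,0,0],[0,0,0]]
    - [[0,0,0],[0,0,0]]
    - [[0,0,0],[0,0,0]]

```text
time: 21.05
tool_pos: [0.5342, 0.1624, 0.0274]
tcp_rot: [180.0, -0.0, -4.8]
contact_force: [-0.3, -0.2, 0.4]
gripper_width: 0.0595
finger_force: 0.9
```

Call:
step_arm:
  deltas:
    - [[-0.02,0,0],[0,0,0]]
    - [[-0.03,0,0],[0,0,0]]
    - [[-0.02,0,-0.035],[0,0,0]]
    - [[-0.03,0,-0.035],[0,0,0]]
    - [[-0.04,0,-0.04],[0,0,0]]
    - [[-0.02,0,0],[0,0,0]]
    - [[0,0,0],[0,0,0]]
    - [[0,0,0],[0,0,0]]

```text
time: 21.85
tool_pos: [0.3802, 0.1758, 0.133]
tcp_rot: [-180.0, -0.2, -4.8]
contact_force: [0.8, -0.1, 0.6]
gripper_width: 0.0598
finger_force: 0.0
```

```bash
python3 - <<'E'
from m import *
from g import *
im=grab("top","t6");show(im)
im=im[:,:,::-1].copy()
a=cv2.resize(im[222:285,435:520],None,fx=9,fy=9,interpolation=cv2.INTER_CUBIC)
s=grab("scene","s6")[:,:,::-1].copy();print(a.shape)
cv2.imwrite("pics/t6k.png",cv2.resize(im[222:285,435:520],None,fx=9,fy=9,interpolation=cv2.INTER_LANCZOS4))
cv2.imwrite("pics/s6k.png",cv2.resize(s[180:250,120:215],None,fx=8,fy=8,interpolation=cv2.INTER_LANCZOS4))
# focus box top face
hsv=cv2.cvtColor(im,cv2.COLOR_BGR2HSV);H,S,V=cv2.split(hsv)
m=((H>80)&(H<125)&(S>15)&(S<90)&(V>90)).astype(np.uint8);m[:222]=0;m[290:]=0;m[:,:430]=0;m[:,525:]=0
b=max(blobs(m,300),key=lambda t:t[0][4]);print(b[0])
hp=cv2.convexHull(max(cv2.findContours(b[2],0,1)[0],key=len))
r=cv2.minAreaRect(np.array([cast("top",q[0],.05)[:2]*1000 for q in hp],np.float32));print(r);print(cv2.boxPoints(r))
go()
E
```

```text
ros [264, 174, 37, 38] 1039 [0.5907 0.1587] 0.0553 [0.5907 0.1588] 0.0559
ros [307, 178, 38, 37] 1030 [0.5824 0.0282] 0.0548 [0.5824 0.0285] 0.0553
ros [351, 181, 38, 38] 1054 [ 0.573  -0.1011] 0.0551 [ 0.5729 -0.1009] 0.0556
ros [238, 203, 36, 37] 592 [0.4997 0.2371] 0.0595 [0.4991 0.2394] 0.0642
tgt [422, 172, 38, 36] 1055 [ 0.6054 -0.3122] 0.0548 [ 0.6053 -0.3116] 0.0564
(567, 765, 3)Traceback (most recent call last):
  File "<stdin>", line 12, in <module>
ValueError: max() iterable argument is empty
```

View pics/t6k.png

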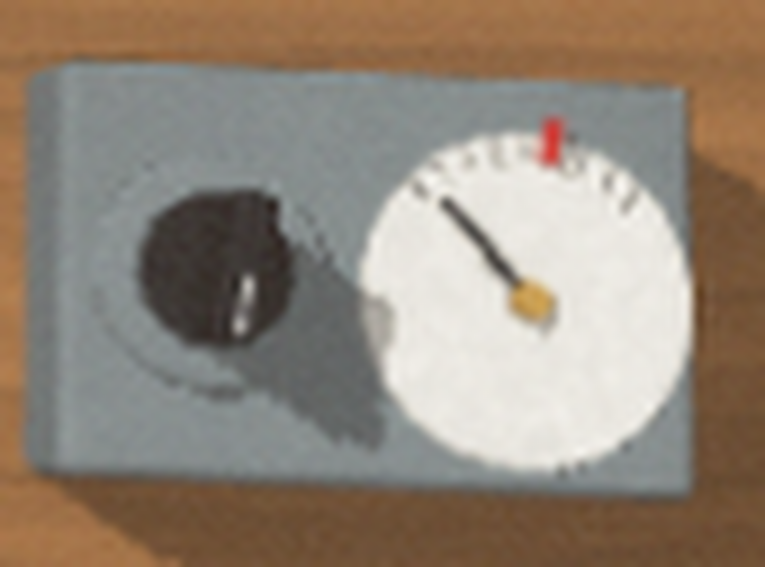

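View pics/s6k.png

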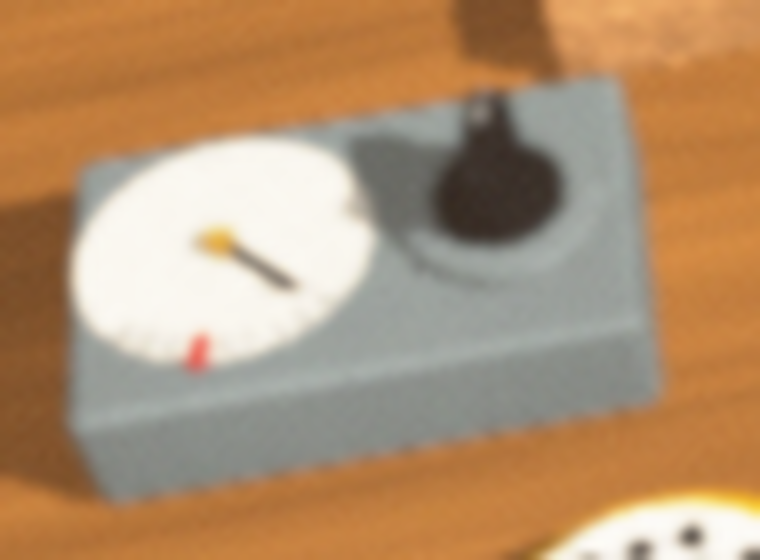

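Top view: all three rosettes lie in their rings and the target is parked, all within about 1 mm. Bar top on the knob runs roughly from (265,195) to (240,335) in the crop, about −10° from x. The needle points to about −42° from image-up and the mark to about +7°.

```bash
cat > dial.py <<'E'
from m import *
def w2p(P,name="top"):
    c=arm.calibration(name);q=rot(c["orientation"]).T@(np.array(P)-c["position"]);s=np.array([q[0],-q[1]])/-q[2]
    s=s*(1+c["k1"]*(s@s));K=np.array(c["intrinsics"]);return K[:2,:2]@s+K[:2,2]
def dial(im,piv,name="top"):
    g=cv2.cvtColor(im,cv2.COLOR_BGR2GRAY).astype(np.float32);hsv=cv2.cvtColor(im,cv2.COLOR_BGR2HSV)
    th=np.radians(np.arange(-180,180,.5));r=np.arange(.016,.034,.001)
    def samp(arr,th,r): 
        P=np.array([[w2p((piv[0]+a*np.cos(t),piv[1]+a*np.sin(t),.056),name) for a in r] for t in th],np.float32)
        return cv2.remap(arr,P[:,:,0],P[:,:,1],cv2.INTER_LINEAR)
    d=np.clip(180-samp(g,th,r).mean(1),0,None);k=d.argmax();w=slice(max(k-14,0),k+15)
    nd=np.degrees((th[w]*d[w]).sum()/d[w].sum())
    b=im.astype(np.float32);red=np.clip(b[:,:,2]-b[:,:,1]-60,0,None)
    d=samp(red,th,np.arange(.038,.054,.001)).mean(1);k=d.argmax();w=slice(max(k-20,0),k+21)
    md=np.degrees((th[w]*d[w]).sum()/d[w].sum())
    print(name,"needle",round(nd,2),"mark",round(md,2),"cw deg to go needle",round(nd-md,2),"knob rad",round(np.radians(nd-md)/.4,3))
E
python3 - <<'E'
from dial import *
from g import go
f=lambda u,v:cast("top",(435+u/9,222+v/9),.05)[:2]
TL,TR,BR,BL=f(67,62),f(685,88),f(690,492),f(65,470)
c=(TL+TR+BR+BL)/4;y=(TL-TR)+(BL-BR);y/=np.linalg.norm(y);x=np.array([y[1],-y[0]])
print(TL,TR,BR,BL,np.linalg.norm(TL-TR),np.linalg.norm(TL-BL),c,"yaw",np.degrees(np.arctan2(x[1],x[0])))
kn=c+.055*y;pv=c-.005*x-.045*y;print("knob",kn,"piv",pv,"gold",cast("top",(435+532/9,222+300/9),.058))
im=cv2.imread("pics/t6.png")
for p in (pv,(.4115,-.4445)):
    dial(im,p);dial(cv2.imread("pics/s6.png"),p,"scene")
go((kn[0],kn[1],.2,-4.8),(kn[0],kn[1],.2,170),(kn[0],kn[1],.087,170))
E
```

```text
[ 0.48484404 -0.30327868] [ 0.47877175 -0.49888746] [ 0.35334463 -0.49443534] [ 0.35856406 -0.29949284] 0.1957030097996709 0.12633671063868168 [ 0.41888112 -0.39902358] yaw -1.6560891914289113
knob [ 0.42047063 -0.34404655] piv [ 0.4125827  -0.44386028] gold [ 0.41185689 -0.44403296  0.058     ]Traceback (most recent call last):
  File "<stdin>", line 10, in <module>
  File "dial.py", line 11, in dial
    d=np.clip(180-samp(g,th,r).mean(1),0,None);k=d.argmax();w=slice(max(k-14,0),k+15)
                  ~~~~^^^^^^^^
  File "dial.py", line 9, in samp
    P=np.array([[w2p((piv[0]+a*np.cos(t),piv[1]+a*np.sin(t),.056),name) for a in r] for t in th],np.float32)
                 ~~~^^^^^^^^^^^^^^^^^^^^^^^^^^^^^^^^^^^^^^^^^^^^^^^^^^^
  File "dial.py", line 3, in w2p
    c=arm.calibration(name);q=rot(c["orientation"]).T@(np.array(P)-c["position"]);s=np.array([q[0],-q[1]])/-q[2]
ValueError: time passes only in moves, steps and waits
```

```bash
sed -i 's/^def cast/import functools\n_cal={}\ndef cal(n):\n    if n not in _cal: _cal[n]=arm.calibration(n)\n    return _cal[n]\ndef cast/; s/c=arm.calibration(name);K/c=cal(name);K/' h.py; sed -i 's/c=arm.calibration(name)/c=cal(name)/' dial.py
python3 - <<'E'
from dial import *
from g import go
im=cv2.imread("pics/t6.png")
for p in ((.412,-.444),(.4115,-.4445),(.4115,-.4435)):
    dial(im,p);dial(cv2.imread("pics/s6.png"),p,"scene")
go((.42,-.344,.2,-4.8),(.42,-.344,.2,170),(.42,-.344,.087,170))
E
```

```text
top needle 39.47 mark -8.76 cw deg to go needle 48.23 knob rad 2.104
scene needle 31.98 mark -11.1 cw deg to go needle 43.08 knob rad 1.88
top needle 39.65 mark -8.1 cw deg to go needle 47.75 knob rad 2.084
scene needle 32.17 mark -10.47 cw deg to go needle 42.64 knob rad 1.86
top needle 37.84 mark -9.24 cw deg to go needle 47.08 knob rad 2.054
scene needle 30.38 mark -11.56 cw deg to go needle 41.94 knob rad 1.83
t 21.95 [0.3807 0.1757 0.1325] [-1.80e+02 -7.00e-02 -4.86e+00] w 0.0597 F [-0.1  0.2  0.3] J6 110.1
(0.42, -0.344, 0.2, -4.8) shift [ 0.0832  0.5145 -0.0674] len 0.5255 turn z -0.001
(0.42, -0.344, 0.2, 170) shift [0. 0. 0.] len 0.0 turn z -3.0508
(0.42, -0.344, 0.087, 170) shift [-0.    -0.     0.113] len 0.113 turn z -0.0
```

Call:
step_arm:
  deltas:
    - [[0.006,0.0367,-0.017],[0,0,0]]
    - [[0.006,0.0367,-0.017],[0,0,0]]
    - [[0.006,0.0367,-0.017],[0,0,0]]
    - [[0.006,0.0367,-0.016],[0,0,0]]
    - [[0.006,0.0367,0],[0,0,0]]
    - [[0.006,0.0367,0],[0,0,0]]
    - [[0.006,0.0367,0],[0,0,0]]
    - [[0.006,0.0367,0],[0,0,0]]
    - [[0.006,0.0367,0],[0,0,0]]
    - [[0.006,0.0367,0],[0,0,0]]
    - [[0.006,0.0367,0],[0,0,0]]
    - [[0.006,0.0367,0],[0,0,0]]
    - [[0.006,0.0367,0],[0,0,0]]
    - [[0.0055,0.0367,0],[0,0,0]]

```text
time: 23.35
tool_pos: [0.4194, -0.3464, 0.1985]
tcp_rot: [-180.0, 0.0, -4.9]
contact_force: [0.4, -0.5, 0.4]
gripper_width: 0.0594
finger_force: 0.0
```

Call:
step_arm:
  deltas:
    - [[0,0,0],[0,0,-0.127]]
    - [[0,0,0],[0,0,-0.127]]
    - [[0,0,0],[0,0,-0.127]]
    - [[0,0,0],[0,0,-0.127]]
    - [[0,0,0],[0,0,-0.127]]
    - [[0,0,0],[0,0,-0.127]]
    - [[0,0,0],[0,0,-0.127]]
    - [[0,0,0],[0,0,-0.127]]
    - [[0,0,0],[0,0,-0.127]]
    - [[0,0,0],[0,0,-0.127]]
    - [[0,0,0],[0,0,-0.127]]
    - [[0,0,0],[0,0,-0.127]]
    - [[0,0,0],[0,0,-0.127]]
    - [[0,0,0],[0,0,-0.127]]
    - [[0,0,0],[0,0,-0.127]]
    - [[0,0,0],[0,0,-0.127]]
    - [[0,0,0],[0,0,-0.127]]
    - [[0,0,0],[0,0,-0.127]]
    - [[0,0,0],[0,0,-0.127]]
    - [[0,0,0],[0,0,-0.127]]

```text
time: 25.35
tool_pos: [0.4194, -0.3448, 0.1985]
tcp_rot: [-180.0, -0.1, 140.9]
contact_force: [0.2, 0.2, 0.9]
gripper_width: 0.0597
finger_force: 0.0
```

Call:
step_arm:
  deltas:
    - [[0,0,0],[0,0,-0.127]]
    - [[0,0,0],[0,0,-0.127]]
    - [[0,0,0],[0,0,-0.127]]
    - [[0,0,0],[0,0,-0.127]]
    - [[0,0,0],[0,0,0]]
    - [[0,0,0],[0,0,0]]

```text
time: 25.95
tool_pos: [0.4192, -0.3442, 0.1989]
tcp_rot: [180.0, -0.0, 169.6]
contact_force: [-0.4, 0.6, 0.6]
gripper_width: 0.0597
finger_force: 0.0
```

```bash
python3 - <<'E'
from g import *
go((.42,-.344,.087,170))
E
```

```text
t 25.95 [ 0.4192 -0.3442  0.1989] [ 1.7998e+02 -5.0000e-02  1.6960e+02] w 0.0597 F [-0.4  0.6  0.6] J6 -126.3
(0.42, -0.344, 0.087, 170) shift [-0.0008  0.0003  0.1119] len 0.1119 turn z -0.0069
```

Call:
step_arm:
  deltas:
    - [[-0.0008,0,0.04],[0,0,0]]
    - [[0,0,0.04],[0,0,0]]
    - [[0,0,0.02],[0,0,0]]
    - [[0,0,0.012],[0,0,0]]
    - [[0,0,0],[0,0,0]]

```text
time: 26.45
tool_pos: [0.4192, -0.3432, 0.0862]
tcp_rot: [179.9, -0.2, 169.7]
contact_force: [-0.1, -0.3, 1.0]
gripper_width: 0.0596
finger_force: 0.0
```

Call:
step_arm:
  deltas:
    - [[0,0,0],[0,0,0]]
    - [[0,0,0],[0,0,0]]
    - [[0,0,0],[0,0,0]]
    - [[0,0,0],[0,0,0]]
    - [[0,0,0],[0,0,0]]
    - [[0,0,0],[0,0,0]]
    - [[0,0,0],[0,0,0]]
    - [[0,0,0],[0,0,0]]
  jaw: 0

```text
time: 27.25
tool_pos: [0.4204, -0.3445, 0.0892]
tcp_rot: [-179.9, 0.1, 169.8]
contact_force: [-0.0, -0.8, 6.8]
gripper_width: 0.0128
finger_force: 60.6
```

```bash
python3 - <<'E'
from g import *
go((.42,-.344,.087,170))
print(arm.get_state()["moment"])
E
```

```text
t 27.25 [ 0.4204 -0.3445  0.0892] [-1.7987e+02  1.3000e-01  1.6979e+02] w 0.0128 F [-0.  -0.8  6.8] J6 -126.4
(0.42, -0.344, 0.087, 170) shift [0.0005 0.0004 0.0022] len 0.0023 turn z -0.0036
[-0.04885521  0.08924371  0.06461619]
```

Call:
step_arm:
  deltas:
    - [[0,0,-0.002],[0,0,0.08]]
    - [[0,0,0],[0,0,0.1]]
    - [[0,0,0],[0,0,0.1]]
    - [[0,0,0],[0,0,0.1]]
    - [[0,0,0],[0,0,0.1]]
    - [[0,0,0],[0,0,0.1]]
    - [[0,0,0],[0,0,0.1]]
    - [[0,0,0],[0,0,0.1]]
    - [[0,0,0],[0,0,0.1]]
    - [[0,0,0],[0,0,0.1]]
    - [[0,0,0],[0,0,0.1]]
    - [[0,0,0],[0,0,0.1]]
    - [[0,0,0],[0,0,0.1]]
    - [[0,0,0],[0,0,0.1]]
    - [[0,0,0],[0,0,0.1]]
    - [[0,0,0],[0,0,0.1]]
    - [[0,0,0],[0,0,0.1]]
    - [[0,0,0],[0,0,0.1]]
    - [[0,0,0],[0,0,0.1]]
    - [[0,0,0],[0,0,0.1]]

```text
time: 29.25
tool_pos: [0.4232, -0.3433, 0.0894]
tcp_rot: [179.7, -0.2, 56.0]
contact_force: [9.6, 1.1, -8.5]
gripper_width: 0.0128
finger_force: 59.9
```

Call:
step_arm:
  deltas:
    - [[0,0,0],[0,0,0.05]]
    - [[0,0,0],[0,0,0]]
    - [[0,0,0],[0,0,0]]

```text
time: 29.55
tool_pos: [0.4233, -0.3434, 0.0894]
tcp_rot: [179.7, -0.2, 53.4]
contact_force: [10.1, 2.2, -8.0]
gripper_width: 0.013
finger_force: 60.0
```

```bash
python3 - <<'E'
from dial import *
from g import *
go()
t=grab("top","t7");s=grab("scene","s7")
dial(t[:,:,::-1].copy(),(.412,-.444));dial(s[:,:,::-1].copy(),(.412,-.444),"scene")
a=cv2.resize(t[222:285,435:520],None,fx=6,fy=6,interpolation=cv2.INTER_CUBIC);b=cv2.resize(s[180:250,120:215],(570,378),interpolation=cv2.INTER_CUBIC)
cv2.imwrite("pics/k7.png",cv2.resize(np.hstack([a,b]),None,fx=.73,fy=.73)[:,:,::-1])
E
```

```text
t 29.55 [ 0.4233 -0.3434  0.0894] [179.67  -0.24  53.35] w 0.013 F [10.1  2.2 -8. ] J6 -10.1
top needle -9.02 mark nan cw deg to go needle nan knob rad nan
scene needle -10.88 mark -11.09 cw deg to go needle 0.21 knob rad 0.009dial.py:15: RuntimeWarning: invalid value encountered in scalar divide
  md=np.degrees((th[w]*d[w]).sum()/d[w].sum())
```

View pics/k7.png

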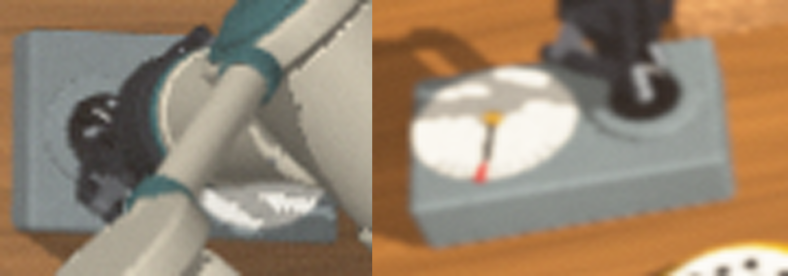

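The scene view shows the needle on the red mark (0.2° off). Releasing, then locating the trigger.

Call:
step_arm:
  deltas:
    - [[0,0,0],[0,0,0]]
    - [[0,0,0],[0,0,0]]
    - [[0,0,0],[0,0,0]]
    - [[0,0,0],[0,0,0]]
    - [[0,0,-0.02],[0,0,0]]
    - [[0,0,-0.04],[0,0,0]]
    - [[0,0,-0.05],[0,0,0]]
    - [[0,0,-0.05],[0,0,0]]
    - [[0,0,-0.03],[0,0,0]]
  jaw: 0.9

```text
time: 30.55
tool_pos: [0.4204, -0.3444, 0.2843]
tcp_rot: [179.7, 0.1, 53.5]
contact_force: [0.4, 0.1, -0.7]
gripper_width: 0.0771
finger_force: 0.0
```

```bash
python3 - <<'E'
from dial import *
from g import *
go()
s=grab("scene","s8");dial(s[:,:,::-1].copy(),(.412,-.444),"scene")
im=cv2.imread("pics/t6.png");hsv=cv2.cvtColor(im,cv2.COLOR_BGR2HSV)
for v in (195,199,203,207,211):print(v,im[v,146:180].max(1).tolist())
o=((hsv[:,:,0]<14)&(hsv[:,:,1]>190)&(hsv[:,:,2]>140)).astype(np.uint8);o[:180]=0;o[220:]=0;o[:,:160]=0;o[:,180:]=0
for b,c,_ in blobs(o,20):print("trig",b,c)
print(im[180:232,157].max(1).tolist());print(im[176:218,171].tolist())
sc=cv2.imread("pics/s6.png");cv2.imwrite("pics/sc6.png",cv2.resize(sc[125:225,420:520],None,fx=6,fy=6,interpolation=cv2.INTER_CUBIC))
E
```

```text
t 30.55 [ 0.4204 -0.3444  0.2843] [1.7965e+02 7.0000e-02 5.3460e+01] w 0.0771 F [ 0.4  0.1 -0.7] J6 -10.1
scene needle -10.93 mark -11.06 cw deg to go needle 0.13 knob rad 0.006
195 [163, 165, 165, 163, 131, 76, 54, 57, 59, 53, 50, 52, 52, 50, 45, 45, 41, 64, 84, 87, 88, 133, 218, 237, 206, 139, 115, 106, 93, 90, 88, 88, 87, 91]
199 [156, 156, 157, 160, 126, 75, 56, 61, 55, 57, 58, 56, 55, 46, 45, 45, 44, 51, 65, 63, 64, 120, 214, 237, 206, 140, 116, 118, 92, 78, 90, 94, 94, 104]
203 [150, 149, 153, 148, 151, 124, 54, 57, 57, 56, 53, 54, 55, 50, 44, 43, 43, 76, 106, 107, 125, 167, 222, 237, 208, 145, 117, 122, 146, 157, 158, 163, 161, 166]
207 [144, 142, 145, 140, 142, 118, 54, 60, 53, 54, 55, 54, 55, 53, 43, 41, 39, 80, 130, 148, 153, 184, 227, 237, 211, 143, 119, 124, 151, 164, 160, 157, 160, 161]
211 [167, 170, 168, 167, 172, 137, 56, 57, 59, 57, 55, 55, 55, 48, 42, 45, 44, 89, 150, 174, 173, 172, 191, 195, 170, 137, 116, 124, 161, 170, 173, 171, 170, 172]
trig [168 187   4  25  61] [169.44262295 200.2295082 ]
[107, 96, 87, 78, 64, 52, 50, 47, 52, 56, 57, 51, 53, 55, 53, 52, 54, 50, 54, 56, 54, 54, 55, 54, 53, 54, 53, 54, 54, 56, 55, 55, 55, 55, 52, 53, 57, 58, 56, 54, 60, 60, 57, 58, 51, 51, 59, 135, 159, 164, 158, 158]
[[136, 134, 136], [129, 128, 130], [118, 120, 120], [107, 106, 107], [95, 93, 95], [82, 83, 85], [77, 75, 80], [67, 68, 72], [71, 71, 74], [68, 71, 79], [50, 74, 119], [39, 75, 132], [38, 77, 138], [39, 76, 137], [34, 72, 134], [33, 71, 135], [34, 72, 134], [38, 75, 138], [42, 76, 140], [38, 75, 139], [34, 74, 139], [38, 77, 141], [38, 78, 142], [34, 76, 140], [41, 79, 144], [37, 79, 141], [36, 77, 142], [40, 80, 145], [37, 74, 143], [34, 78, 144], [36, 78, 146], [31, 77, 143], [33, 75, 145], [38, 80, 148], [36, 79, 149], [38, 73, 137], [33, 71, 126], [71, 110, 159], [72, 114, 163], [72, 115, 164], [74, 116, 165], [74, 120, 169]]
```

View pics/sc6.png

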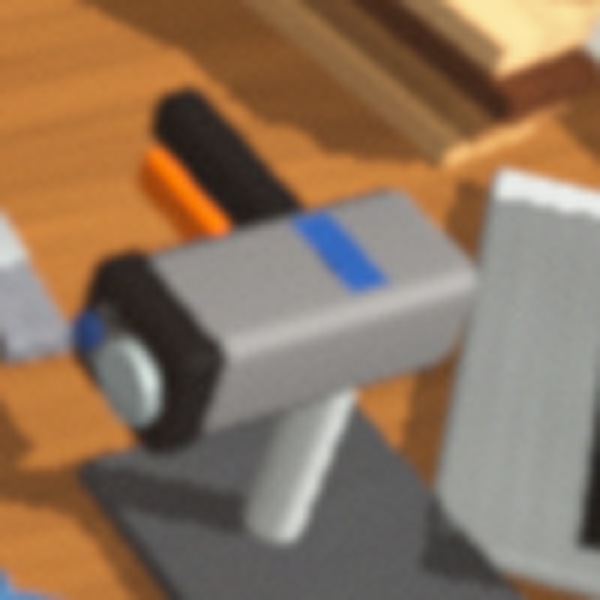

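The scanner's head overhangs the hinge. The grip bar and trigger run parallel, and both are reachable from above. The needle stayed on the mark after release.

```bash
python3 - <<'E'
from g import *
go((.528,.457,.26,53.5),(.528,.457,.26,4.2),(.528,.457,.148,4.2))
E
```

```text
t 30.6 [ 0.4218 -0.3459  0.2884] [1.7921e+02 1.5000e-01 5.3460e+01] w 0.0767 F [ 0.5 -0.2  3.1] J6 -10.1
(0.528, 0.457, 0.26, 53.5) shift [ 0.7084 -0.393   0.0212] len 0.8104 turn z -0.0006
(0.528, 0.457, 0.26, 4.2) shift [0. 0. 0.] len 0.0 turn z 0.8604
(0.528, 0.457, 0.148, 4.2) shift [ 0.    -0.     0.112] len 0.112 turn z -0.0
```

Call:
step_arm:
  deltas:
    - [[0.0354,-0.0197,0.001],[0,0,0]]
    - [[0.0354,-0.0197,0.001],[0,0,0]]
    - [[0.0354,-0.0197,0.001],[0,0,0]]
    - [[0.0354,-0.0197,0.001],[0,0,0]]
    - [[0.0354,-0.0197,0.001],[0,0,0]]
    - [[0.0354,-0.0197,0.001],[0,0,0]]
    - [[0.0354,-0.0197,0.001],[0,0,0]]
    - [[0.0354,-0.0197,0.001],[0,0,0]]
    - [[0.0354,-0.0197,0.001],[0,0,0]]
    - [[0.0354,-0.0197,0.001],[0,0,0]]
    - [[0.0354,-0.0197,0.001],[0,0,0]]
    - [[0.0354,-0.0197,0.001],[0,0,0]]
    - [[0.0354,-0.0197,0.001],[0,0,0]]
    - [[0.0354,-0.0197,0.001],[0,0,0]]
    - [[0.0354,-0.0197,0.001],[0,0,0]]
    - [[0.0354,-0.0197,0.001],[0,0,0]]
    - [[0.0354,-0.0197,0.001],[0,0,0]]
    - [[0.0354,-0.0197,0.001],[0,0,0]]
    - [[0.0354,-0.0197,0.001],[0,0,0]]
    - [[0.0354,-0.0197,0.001],[0,0,0]]
  jaw: 1

```text
time: 32.6
tool_pos: [0.5245, 0.4612, 0.2593]
tcp_rot: [180.0, 0.0, 53.5]
contact_force: [0.4, -0.1, 0.2]
gripper_width: 0.0853
finger_force: 0.0
```

Call:
step_arm:
  deltas:
    - [[0,0,0],[0,0,0.123]]
    - [[0,0,0],[0,0,0.123]]
    - [[0,0,0],[0,0,0.123]]
    - [[0,0,0],[0,0,0.123]]
    - [[0,0,0],[0,0,0.123]]
    - [[0,0,0],[0,0,0.123]]
    - [[0,0,0],[0,0,0.122]]
    - [[0,0,0],[0,0,0]]
    - [[0,0,0],[0,0,0]]

```text
time: 33.5
tool_pos: [0.5245, 0.4596, 0.2595]
tcp_rot: [180.0, 0.0, 4.3]
contact_force: [0.4, -0.0, 0.4]
gripper_width: 0.0853
finger_force: 0.0
```

```bash
python3 - <<'E'
from dial import *
from g import *
im=grab("top","t9");show(im);dial(im[:,:,::-1].copy(),(.412,-.444))
go((.528,.457,.148,4.2),(.528,.4615,.148,4.2))
E
```

```text
ros [264, 174, 37, 38] 1036 [0.5908 0.1585] 0.0552 [0.5907 0.1587] 0.056
ros [307, 178, 38, 37] 1034 [0.5822 0.0282] 0.0547 [0.5818 0.0287] 0.0556
ros [351, 181, 38, 38] 1055 [ 0.5731 -0.101 ] 0.055 [ 0.5729 -0.1009] 0.0556
tgt [422, 172, 38, 36] 1061 [ 0.6057 -0.3118] 0.0551 [ 0.6053 -0.3116] 0.0564
top needle -4.78 mark -8.76 cw deg to go needle 3.98 knob rad 0.174
t 33.55 [0.5245 0.4597 0.2595] [1.7998e+02 2.0000e-02 4.3100e+00] w 0.0854 F [-0.5 -0.1 -0.5] J6 121.2
(0.528, 0.457, 0.148, 4.2) shift [0.0033 0.0029 0.1115] len 0.1116 turn z 0.0019
(0.528, 0.4615, 0.148, 4.2) shift [ 0.0003 -0.0045 -0.    ] len 0.0045 turn z -0.0
```

```bash
cat > needle.py <<'E'
from dial import *
def needle(im,name,piv=(.412,-.444)):
    hsv=cv2.cvtColor(im,cv2.COLOR_BGR2HSV).astype(int);g=im.max(2).astype(float)
    u0,v0=w2p((*piv,.056),name);N,Rd,G=[],[],[]
    for v in range(int(v0)-30,int(v0)+31):
        for u in range(int(u0)-30,int(u0)+31):
            p=cast(name,(u,v),.056)[:2];r=np.hypot(*(p-piv))
            h,s,val=hsv[v,u];b,gr,re=im[v,u].astype(float)
            if .007<r<.037 and val<170 and s<90: N.append((*p,190-val))
            if r<.062 and re-gr>60 and re-b>40 and gr-b<40: Rd.append((*p,re-gr-40))
            if r<.014 and s>90 and val>120: G.append((*p,s-60))
    N,Rd,G=map(np.array,(N,Rd,G));c=lambda A:(A[:,:2]*A[:,2:]).sum(0)/A[:,2].sum()
    n,m,go=c(N),c(Rd),c(G)
    _,V=np.linalg.eigh(np.cov(N[:,:2].T,aweights=N[:,2]));d=V[:,1];d*=np.sign(d@(n-go))
    a=lambda w:round(float(np.degrees(np.arctan2(w[1],w[0]))),2)
    off=float(np.cross(d,m-n));print(name,len(N),len(Rd),len(G),"gold",go.round(4),"needle c",n.round(4),"mark",m.round(4),"| PCA",a(d),"gold->needle",a(n-go),"gold->mark",a(m-go),"gold->m - gold->n",round(a(m-go)-a(n-go),2),"mark off line mm",round(off*1000,2),"along",round(float(d@(m-go))*1000,1))
E
python3 - 2>/dev/null <<'E'
from needle import *
for n,f in(("top","t6"),("scene","s6"),("top","t9"),("scene","s8")):needle(cv2.imread(f"pics/{f}.png"),n)
a=cv2.imread("pics/t9.png")[222:285,465:520];b=cv2.imread("pics/s8.png")[190:235,125:175]
cv2.imwrite("pics/k9.png",np.hstack([cv2.resize(a,None,fx=7,fy=7,interpolation=cv2.INTER_CUBIC),cv2.resize(b,(400,441),interpolation=cv2.INTER_CUBIC)]))
E
```

```text
top 19 11 14 gold [ 0.4133 -0.4429] needle c [ 0.4291 -0.4297] mark [ 0.4624 -0.4518] | PCA 37.74 gold->needle 40.02 gold->mark -10.22 gold->m - gold->n -50.24 mark off line mm -37.87 along 33.4
scene 8 10 10 gold [ 0.4159 -0.446 ] needle c [ 0.4328 -0.4312] mark [ 0.4668 -0.4546] | PCA 39.33 gold->needle 41.15 gold->mark -9.51 gold->m - gold->n -50.66 mark off line mm -39.59 along 34.0
top 27 11 14 gold [ 0.4134 -0.4433] needle c [ 0.4341 -0.4466] mark [ 0.4624 -0.4518] | PCA -7.15 gold->needle -9.14 gold->mark -9.84 gold->m - gold->n -0.7 mark off line mm -1.61 along 49.7
scene 4 11 10 gold [ 0.4159 -0.4462] needle c [ 0.4415 -0.4492] mark [ 0.4661 -0.4544] | PCA -1.46 gold->needle -6.8 gold->mark -9.33 gold->m - gold->n -2.53 mark off line mm -4.57 along 50.4
```

View pics/k9.png

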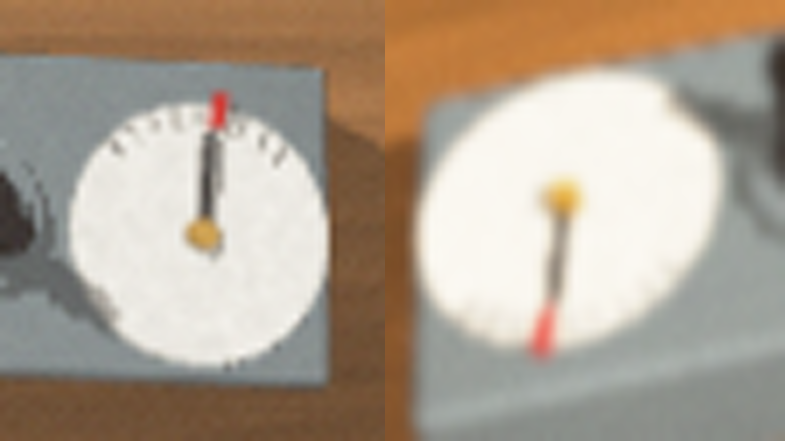

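In the close-up, the needle is still about 2.5–3° short of the mark, counter-clockwise (left: pivot (203,235), tip (210,140), mark (218,118)). I'll correct the knob by about 0.115 rad.

Call:
step_arm:
  deltas:
    - [[0,0,0],[0,0,-0.123]]
    - [[0,0,0],[0,0,-0.123]]
    - [[0,0,0],[0,0,-0.123]]
    - [[0,0,0],[0,0,-0.123]]
    - [[0,0,0],[0,0,-0.123]]
    - [[0,0,0],[0,0,-0.123]]
    - [[0,0,0],[0,0,-0.121]]
    - [[0,0,0],[0,0,0]]

```text
time: 34.35
tool_pos: [0.5246, 0.4598, 0.2597]
tcp_rot: [180.0, 0.0, 53.5]
contact_force: [0.4, -0.1, 0.0]
gripper_width: 0.0855
finger_force: 0.0
```

Call:
step_arm:
  deltas:
    - [[-0.0354,0.0197,0],[0,0,0]]
    - [[-0.0354,0.0197,0],[0,0,0]]
    - [[-0.0354,0.0197,0],[0,0,0]]
    - [[-0.0354,0.0197,0],[0,0,0]]
    - [[-0.0354,0.0197,0],[0,0,0]]
    - [[-0.0354,0.0197,0],[0,0,0]]
    - [[-0.0354,0.0197,0],[0,0,0]]
    - [[-0.0354,0.0197,0],[0,0,0]]
    - [[-0.0354,0.0197,0],[0,0,0]]
    - [[-0.0354,0.0197,0],[0,0,0]]
    - [[-0.0354,0.0197,0],[0,0,0]]
    - [[-0.0354,0.0197,0],[0,0,0]]
    - [[-0.0354,0.0197,0],[0,0,0]]
    - [[-0.0354,0.0197,0],[0,0,0]]
    - [[-0.0354,0.0197,0],[0,0,0]]
    - [[-0.0354,0.0197,0],[0,0,0]]
    - [[-0.0354,0.0197,0],[0,0,0]]
    - [[-0.0354,0.0197,0],[0,0,0]]
    - [[-0.0354,0.0197,0],[0,0,0]]
    - [[-0.03,0.018,0],[0,0,0]]
  jaw: 0.5

```text
time: 36.35
tool_pos: [0.4202, -0.3402, 0.26]
tcp_rot: [180.0, 0.0, 53.3]
contact_force: [1.0, 0.6, -0.4]
gripper_width: 0.0426
finger_force: 0.0
```

```bash
python3 - <<'E'
from g import *
go((.42,-.344,.12,53.4),(.42,-.344,.09,53.4))
E
```

```text
t 36.35 [ 0.4202 -0.3402  0.26  ] [1.7996e+02 2.0000e-02 5.3250e+01] w 0.0426 F [ 1.   0.6 -0.4] J6 -9.6
(0.42, -0.344, 0.12, 53.4) shift [-0.0031  0.002   0.14  ] len 0.14 turn z -0.0026
(0.42, -0.344, 0.09, 53.4) shift [ 0.   -0.    0.03] len 0.03 turn z -0.0
```

Call:
step_arm:
  deltas:
    - [[-0.002,0.0025,0.045],[0,0,0]]
    - [[0,0,0.045],[0,0,0]]
    - [[0,0,0.045],[0,0,0]]
    - [[0,0,0.025],[0,0,0]]
    - [[0,0,0.01],[0,0,0]]
    - [[0,0,0],[0,0,0]]
    - [[0,0,0],[0,0,0]]

```text
time: 37.05
tool_pos: [0.4226, -0.3421, 0.0911]
tcp_rot: [179.8, 0.0, 53.4]
contact_force: [-0.1, 0.6, 0.6]
gripper_width: 0.0428
finger_force: 0.0
```

Call:
step_arm:
  deltas:
    - [[0,0,0],[0,0,0]]
    - [[0,0,0],[0,0,0]]
    - [[0,0,0],[0,0,0]]
    - [[0,0,0],[0,0,0]]
    - [[0,0,0],[0,0,0]]
    - [[0,0,0],[0,0,0]]
  jaw: 0

```text
time: 37.65
tool_pos: [0.4236, -0.3429, 0.0918]
tcp_rot: [179.6, 0.0, 53.4]
contact_force: [3.3, -1.2, 7.1]
gripper_width: 0.0126
finger_force: 61.3
```

Call:
step_arm:
  deltas:
    - [[0,0,0],[0,0,0.03]]
    - [[0,0,0],[0,0,0.03]]
    - [[0,0,0],[0,0,0.03]]
    - [[0,0,0],[0,0,0.025]]
    - [[0,0,0],[0,0,0]]
    - [[0,0,0],[0,0,0]]

```text
time: 38.25
tool_pos: [0.4238, -0.343, 0.0918]
tcp_rot: [179.6, -0.0, 46.8]
contact_force: [4.3, -1.5, 5.8]
gripper_width: 0.0129
finger_force: 61.2
```

Call:
step_arm:
  deltas:
    - [[0,0,0],[0,0,0]]
    - [[0,0,0],[0,0,0]]
    - [[0,0,0],[0,0,0]]
    - [[0,0,0],[0,0,0]]
    - [[0,0,-0.03],[0,0,0]]
    - [[0,0,-0.045],[0,0,0]]
    - [[0,0,-0.045],[0,0,0]]
    - [[0,0,-0.045],[0,0,0]]
  jaw: 0.7

```text
time: 39.05
tool_pos: [0.4212, -0.3408, 0.2561]
tcp_rot: [-179.9, 0.0, 46.8]
contact_force: [0.7, -1.1, 0.1]
gripper_width: 0.0598
finger_force: 0.0
```

```bash
python3 - 2>/dev/null <<'E'
from g import *
go((.43,.10,.26,52.8),(.528,.457,.26,52.8))
E
```

```text
t 39.05 [ 0.4212 -0.3408  0.2561] [-179.93    0.     46.83] w 0.0598 F [ 0.7 -1.1  0.1] J6 -3.2
(0.43, 0.1, 0.26, 52.8) shift [ 0.3275 -0.2951 -0.0035] len 0.4409 turn z -0.1043
(0.528, 0.457, 0.26, 52.8) shift [ 0.3436 -0.1378 -0.    ] len 0.3702 turn z -0.0
```

Call:
step_arm:
  deltas:
    - [[0.0328,-0.0234,0],[0,0,0]]
    - [[0.0328,-0.0234,0],[0,0,0]]
    - [[0.0328,-0.0234,0],[0,0,0]]
    - [[0.0328,-0.0234,0],[0,0,0]]
    - [[0.0328,-0.0234,0],[0,0,0]]
    - [[0.0328,-0.0234,0],[0,0,0]]
    - [[0.0328,-0.0234,0],[0,0,0]]
    - [[0.0328,-0.0234,0],[0,0,0]]
    - [[0.0328,-0.0234,0],[0,0,0]]
    - [[0.0328,-0.0234,0],[0,0,0]]
    - [[0.0328,-0.0234,0],[0,0,0]]
    - [[0.0328,-0.0234,0],[0,0,0]]
    - [[0.0328,-0.0234,0],[0,0,0]]
    - [[0.0328,-0.0234,0],[0,0,0]]
    - [[0.0328,-0.0234,0],[0,0,0]]
    - [[0.0328,-0.0234,0],[0,0,0]]
    - [[0.0328,-0.0234,0],[0,0,0]]
    - [[0.0328,-0.0234,0],[0,0,0]]
    - [[0.0328,-0.0234,0],[0,0,0]]
    - [[0.0328,-0.0234,0],[0,0,0]]
  jaw: 1

```text
time: 41.05
tool_pos: [0.5289, 0.4588, 0.2542]
tcp_rot: [180.0, 0.1, 46.8]
contact_force: [0.4, 0.1, 0.6]
gripper_width: 0.0854
finger_force: 0.0
```

Call:
step_arm:
  deltas:
    - [[0,0,0],[0,0,0.124]]
    - [[0,0,0],[0,0,0.124]]
    - [[0,0,0],[0,0,0.124]]
    - [[0,0,0],[0,0,0.124]]
    - [[0,0,0],[0,0,0.124]]
    - [[0,0,0],[0,0,0.124]]
    - [[0,0,0],[0,0,0]]
    - [[0,0,0],[0,0,0]]

```text
time: 41.85
tool_pos: [0.529, 0.4572, 0.2543]
tcp_rot: [180.0, 0.0, 4.3]
contact_force: [-0.7, 0.2, -0.3]
gripper_width: 0.0852
finger_force: 0.0
```

```bash
python3 - 2>/dev/null <<'E'
from needle import *
from g import *
im=grab("top","t10");show(im);s=grab("scene","s10")
for n,f in(("top","t10"),("scene","s10")):needle(cv2.imread(f"pics/{f}.png"),n);dial(cv2.imread(f"pics/{f}.png"),(.412,-.444),n)
a=cv2.imread("pics/t10.png")[222:285,465:520];b=cv2.imread("pics/s10.png")[190:235,125:175]
cv2.imwrite("pics/k10.png",np.hstack([cv2.resize(a,None,fx=7,fy=7,interpolation=cv2.INTER_CUBIC),cv2.resize(b,(400,441),interpolation=cv2.INTER_CUBIC)]))
go((.528,.457,.148,4.2),(.528,.4615,.148,4.2))
E
```

```text
ros [264, 174, 37, 38] 1035 [0.5908 0.1586] 0.0552 [0.5907 0.1588] 0.0559
ros [307, 178, 38, 37] 1031 [0.5823 0.0283] 0.0547 [0.5824 0.0285] 0.0553
ros [351, 181, 38, 38] 1053 [ 0.573  -0.1011] 0.0551 [ 0.5729 -0.1009] 0.0556
tgt [422, 172, 38, 36] 1056 [ 0.6053 -0.312 ] 0.0548 [ 0.6053 -0.3116] 0.0564
top 31 11 14 gold [ 0.4134 -0.4433] needle c [ 0.434  -0.4475] mark [ 0.4624 -0.4518] | PCA -10.02 gold->needle -11.59 gold->mark -9.83 gold->m - gold->n 1.76 mark off line mm 0.74 along 49.7
top needle -8.57 mark -8.79 cw deg to go needle 0.22 knob rad 0.01
scene 4 11 10 gold [ 0.4159 -0.4462] needle c [ 0.4364 -0.4491] mark [ 0.4659 -0.4544] | PCA -1.46 gold->needle -8.02 gold->mark -9.31 gold->m - gold->n -1.29 mark off line mm -4.55 along 50.2
scene needle -13.1 mark -11.2 cw deg to go needle -1.9 knob rad -0.083
t 41.95 [0.5291 0.4573 0.2545] [1.7998e+02 3.0000e-02 4.3000e+00] w 0.0853 F [ 0.4 -0.1 -0.2] J6 120.9
(0.528, 0.457, 0.148, 4.2) shift [-0.001   0.0002  0.1065] len 0.1065 turn z 0.0017
(0.528, 0.4615, 0.148, 4.2) shift [ 0.0003 -0.0045 -0.    ] len 0.0045 turn z -0.0
```

View pics/k10.png

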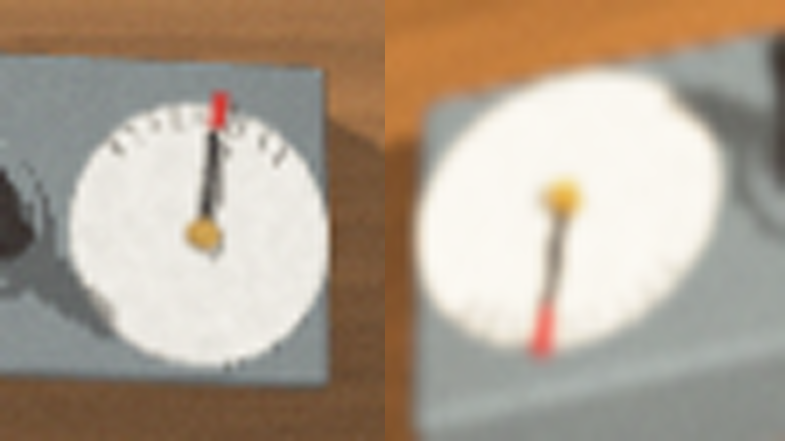

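The needle now points at the red mark in both views. Next, the trigger.

Call:
step_arm:
  deltas:
    - [[-0.001,0,0.035],[0,0,0]]
    - [[0,0,0.03],[0,0,0]]
    - [[0,0,0.02],[0,0,0]]
    - [[0,0,0.015],[0,0,0]]
    - [[0,0,0.0065],[0,0,0]]
    - [[0,-0.0045,0],[0,0,0]]
    - [[0,0,0],[0,0,0]]

```text
time: 42.65
tool_pos: [0.5283, 0.4628, 0.1491]
tcp_rot: [-179.9, -0.1, 4.2]
contact_force: [-0.4, -0.4, -0.8]
gripper_width: 0.0853
finger_force: 0.0
```

Call:
step_arm:
  deltas:
    - [[0,0,0],[0,0,0]]
    - [[0,0,0],[0,0,0]]
    - [[0,0,0],[0,0,0]]
    - [[0,0,0],[0,0,0]]
    - [[0,0,0],[0,0,0]]
    - [[0,0,0],[0,0,0]]
    - [[0,0,0],[0,0,0]]
    - [[0,0,0],[0,0,0]]
  jaw: 0.56

```text
time: 43.45
tool_pos: [0.5283, 0.4592, 0.1494]
tcp_rot: [179.7, -0.0, 4.2]
contact_force: [-0.5, -6.3, 4.7]
gripper_width: 0.0477
finger_force: 3.2
```

Call:
step_arm:
  deltas:
    - [[0,0,0],[0,0,0]]
    - [[0,0,0],[0,0,0]]
    - [[0,0,0],[0,0,0]]
    - [[0,0,0],[0,0,0]]
    - [[0,0,0],[0,0,0]]
  jaw: 0.44

```text
time: 43.95
tool_pos: [0.5281, 0.4617, 0.1503]
tcp_rot: [-180.0, -0.1, 4.2]
contact_force: [-1.5, -0.6, 6.2]
gripper_width: 0.041
finger_force: 59.6
```

Call:
step_arm:
  deltas:
    - [[0,0,0],[0,0,0]]
    - [[0,0,0],[0,0,0]]
    - [[0,0,0],[0,0,0]]
    - [[0,0,0],[0,0,0]]
    - [[0,0,0],[0,0,0]]
    - [[0,0,0],[0,0,0]]
    - [[0,0,0],[0,0,0]]

```text
time: 44.65
tool_pos: [0.5281, 0.4617, 0.1503]
tcp_rot: [-180.0, -0.1, 4.2]
contact_force: [-0.7, -1.7, 5.6]
gripper_width: 0.0411
finger_force: 59.6
```

Call:
step_arm:
  deltas:
    - [[0,0,0],[0,0,0]]
    - [[0,0,0],[0,0,0]]
    - [[0,0,0],[0,0,0]]
    - [[0,0,0],[0,0,0]]
    - [[0,0,0],[0,0,0]]
    - [[0,0,0],[0,0,0]]
    - [[0,0,0],[0,0,0]]

```text
time: 45.35
tool_pos: [0.5281, 0.4618, 0.1502]
tcp_rot: [-180.0, -0.1, 4.2]
contact_force: [-1.6, -0.5, 6.2]
gripper_width: 0.0409
finger_force: 59.6
```

```bash
python3 - 2>/dev/null <<'E'
from m import *
im=grab("top","t11");show(im);s=grab("scene","s11")
E
```

```text
ros [264, 174, 37, 38] 1031 [0.5908 0.1588] 0.0552 [0.5906 0.1589] 0.0559
ros [307, 178, 38, 37] 1032 [0.5823 0.0283] 0.0547 [0.5823 0.0285] 0.0554
ros [351, 181, 38, 38] 1050 [ 0.5732 -0.1011] 0.055 [ 0.5729 -0.1009] 0.0556
tgt [422, 172, 38, 36] 1056 [ 0.6054 -0.3121] 0.0549 [ 0.6053 -0.3116] 0.0564
```

The squeeze held for about 1.5 s (41 mm wide, 60 N) with everything still in place. Releasing.

Call:
step_arm:
  deltas:
    - [[0,0,0],[0,0,0]]
    - [[0,0,0],[0,0,0]]
    - [[0,0,0],[0,0,0]]
    - [[0,0,0],[0,0,0]]
    - [[0,0.004,0],[0,0,0]]
    - [[0,0,0],[0,0,0]]
    - [[0,0,-0.02],[0,0,0]]
    - [[0,0,-0.04],[0,0,0]]
    - [[0,0,-0.045],[0,0,0]]
    - [[0,0,0],[0,0,0.07]]
    - [[0,0,0],[0,0,0.071]]
    - [[0,0,0],[0,0,0]]
  jaw: 1

```text
time: 46.65
tool_pos: [0.5282, 0.4579, 0.2538]
tcp_rot: [-180.0, -0.0, -3.9]
contact_force: [0.3, -0.6, -1.1]
gripper_width: 0.0854
finger_force: 0.0
```

```bash
python3 - 2>/dev/null <<'E'
from g import *
go((.663,.1535,.2,-3.9),(.663,.1535,.0275,-3.9),(.4271+.057,.1694-.0039,.0275,-3.9))
im=cv2.imread("pics/t11.png");hsv=cv2.cvtColor(im,cv2.COLOR_BGR2HSV)
m=((hsv[:,:,0]>95)&(hsv[:,:,0]<125)&(hsv[:,:,1]>90)).astype(np.uint8);m[:110]=0;m[200:]=0;m[:,:215]=0;m[:,275:]=0
v,u=np.nonzero(m);print("mug px",u.min(),u.max(),v.min(),v.max())
for z in(0,.09):print(cast("top",(u.max(),150),z),cast("top",(240,v.max()),z))
E
```

```text
t 46.65 [0.5282 0.4579 0.2538] [-1.7996e+02 -4.0000e-02 -3.8700e+00] w 0.0854 F [ 0.3 -0.6 -1.1] J6 129.1
(0.663, 0.1535, 0.2, -3.9) shift [0.155  0.2947 0.0537] len 0.3372 turn z 0.0005
(0.663, 0.1535, 0.0275, -3.9) shift [-0.     -0.      0.1725] len 0.1725 turn z -0.0
(0.4841, 0.1655, 0.0275, -3.9) shift [-0.1793  0.0002  0.    ] len 0.1793 turn z -0.0
mug px 227 254 125 163
[0.72279713 0.24823765 0.        ] [0.68170996 0.28921098 0.        ]
[0.69693805 0.23059516 0.09      ] [0.65890594 0.26852189 0.09      ]
```

Call:
step_arm:
  deltas:
    - [[0.0155,0.0295,0],[0,0,0]]
    - [[0.0155,0.0295,0],[0,0,0]]
    - [[0.0155,0.0295,0],[0,0,0]]
    - [[0.0155,0.0295,0],[0,0,0]]
    - [[0.0155,0.0295,0],[0,0,0]]
    - [[0.0155,0.0295,0],[0,0,0]]
    - [[0.0155,0.0295,0],[0,0,0]]
    - [[0.0155,0.0295,0],[0,0,0]]
    - [[0.0155,0.0295,0],[0,0,0]]
    - [[0.0155,0.0292,0],[0,0,0]]
    - [[0,0,0.04],[0,0,0]]
    - [[0,0,0.045],[0,0,0]]
    - [[0,0,0.045],[0,0,0]]
    - [[0,0,0],[0,0,0]]
    - [[0,0,0],[0,0,0]]
  jaw: 0.7

```text
time: 48.15
tool_pos: [0.6628, 0.1533, 0.123]
tcp_rot: [180.0, 0.1, -3.8]
contact_force: [0.8, -0.1, 1.0]
gripper_width: 0.0602
finger_force: 0.0
```

```bash
python3 - 2>/dev/null <<'E'
from g import *
go((.663,.1535,.0275,-3.9),(.4271+.057,.1694-.0039,.0275,-3.9))
E
```

```text
t 48.15 [0.6628 0.1533 0.123 ] [ 1.7998e+02  8.0000e-02 -3.8300e+00] w 0.0602 F [ 0.8 -0.1  1. ] J6 101.0
(0.663, 0.1535, 0.0275, -3.9) shift [ 0.0003 -0.0002  0.0955] len 0.0955 turn z 0.0012
(0.4841, 0.1655, 0.0275, -3.9) shift [-0.1793  0.0002  0.    ] len 0.1793 turn z -0.0
```

Call:
step_arm:
  deltas:
    - [[0,0,0.04],[0,0,0]]
    - [[0,0,0.035],[0,0,0]]
    - [[0,0,0.0205],[0,0,0]]
    - [[0,0,0],[0,0,0]]
    - [[-0.007,0,0],[0,0,0]]
    - [[-0.007,0,0],[0,0,0]]
    - [[-0.01,0,0],[0,0,0]]
    - [[-0.015,0,0],[0,0,0]]
    - [[-0.018,0,0],[0,0,0]]
    - [[-0.018,0,0],[0,0,0]]
    - [[-0.018,0,0],[0,0,0]]
    - [[-0.018,0,0],[0,0,0]]
    - [[-0.018,0,0],[0,0,0]]
    - [[-0.016,0,0],[0,0,0]]
    - [[-0.013,0,0],[0,0,0]]
    - [[-0.01,0,0],[0,0,0]]
    - [[-0.007,0,0],[0,0,0]]
    - [[-0.004,0,0],[0,0,0]]
    - [[0,0,0],[0,0,0]]

```text
time: 50.05
tool_pos: [0.4843, 0.1657, 0.028]
tcp_rot: [-180.0, -0.0, -3.9]
contact_force: [1.1, 0.1, 1.8]
gripper_width: 0.0597
finger_force: 0.9
```

Call:
step_arm:
  deltas:
    - [[0.02,0,0],[0,0,0]]
    - [[0.02,0,0],[0,0,0]]
    - [[0,0,-0.04],[0,0,0]]
    - [[0.03,0.01,-0.05],[0,0,0]]
    - [[0.04,0.03,0],[0,0,0]]
    - [[0.035,0.03,0],[0,0,0]]
    - [[0.025,0.03,0],[0,0,0]]
    - [[0,0.03,0],[0,0,0]]
    - [[0,0,0],[0,0,0]]
    - [[0,0,0],[0,0,0]]

```text
time: 51.05
tool_pos: [0.6394, 0.0258, 0.1087]
tcp_rot: [-180.0, 0.2, -4.0]
contact_force: [0.0, -0.7, 0.2]
gripper_width: 0.0597
finger_force: 0.0
```

```bash
python3 - 2>/dev/null <<'E'
from m import *
from g import *
im=grab("top","t12");show(im)
go((.656,.0237,.0275,-3.9))
E
```

```text
ros [311, 178, 28, 14] 297 [0.6035 0.03  ] 0.0376 [0.61   0.0307] 0.0412
ros [351, 181, 38, 37] 1089 [ 0.5734 -0.101 ] 0.0548 [ 0.5734 -0.101 ] 0.0552
ros [238, 221, 43, 52] 1429 [0.4318 0.2296] 0.0813 [0.4277 0.2219] 0.091
tgt [423, 172, 36, 36] 1021 [ 0.6057 -0.3122] 0.0543 [ 0.6059 -0.312 ] 0.0558
tgt [285, 189, 24, 43] 672 [0.5389 0.1146] 0.0609 [0.5376 0.1171] 0.0672
t 51.1 [0.6395 0.0266 0.1091] [-1.7995e+02  1.7000e-01 -3.9200e+00] w 0.06 F [ 0.4 -0.1  0.4] J6 90.0
(0.656, 0.0237, 0.0275, -3.9) shift [0.0169 0.0018 0.0815] len 0.0833 turn z -0.0003
```

Call:
step_arm:
  deltas:
    - [[0.017,0.002,0],[0,0,0]]
    - [[0,0,0],[0,0,0]]
    - [[0,0,0.04],[0,0,0]]
    - [[0,0,0.028],[0,0,0]]
    - [[0,0,0.0135],[0,0,0]]
    - [[0,0,0],[0,0,0]]

```text
time: 51.7
tool_pos: [0.6551, 0.024, 0.0264]
tcp_rot: [-180.0, 0.3, -3.8]
contact_force: [0.1, -0.4, 0.5]
gripper_width: 0.0599
finger_force: 0.0
```

```bash
python3 - 2>/dev/null <<'E'
from g import *
go((.475,.0359,.0275,-3.9))
E
```

```text
t 51.7 [0.6551 0.024  0.0264] [-179.99    0.31   -3.82] w 0.0599 F [ 0.1 -0.4  0.5] J6 89.8
(0.475, 0.0359, 0.0275, -3.9) shift [-1.805e-01  1.000e-04 -1.000e-04] len 0.1805 turn z 0.0014
```

Call:
step_arm:
  deltas:
    - [[-0.007,0,0],[0,0,0]]
    - [[-0.007,0,0],[0,0,0]]
    - [[-0.01,0,0],[0,0,0]]
    - [[-0.015,0,0],[0,0,0]]
    - [[-0.018,0,0],[0,0,0]]
    - [[-0.018,0,0],[0,0,0]]
    - [[-0.018,0,0],[0,0,0]]
    - [[-0.018,0,0],[0,0,0]]
    - [[-0.018,0,0],[0,0,0]]
    - [[-0.016,0,0],[0,0,0]]
    - [[-0.014,0,0],[0,0,0]]
    - [[-0.01,0,0],[0,0,0]]
    - [[-0.007,0,0],[0,0,0]]
    - [[-0.0045,0,0],[0,0,0]]
    - [[0,0,0],[0,0,0]]

```text
time: 53.2
tool_pos: [0.4772, 0.0351, 0.0289]
tcp_rot: [180.0, -0.0, -3.9]
contact_force: [1.1, 0.5, 1.3]
gripper_width: 0.0596
finger_force: 0.5
```

Call:
step_arm:
  deltas:
    - [[0.02,0,0],[0,0,0]]
    - [[0.02,0,0],[0,0,0]]
    - [[0,0,-0.035],[0,0,0]]
    - [[0,0,-0.035],[0,0,0]]
    - [[0.02,0.02,0],[0,0,0]]
    - [[0.025,0.022,0],[0,0,0]]
    - [[0.025,0.022,0],[0,0,0]]
    - [[0.025,0.022,0],[0,0,0]]
    - [[0.025,0.022,0],[0,0,0]]
    - [[0.02,0.022,0],[0,0,0]]
    - [[0,0,0],[0,0,0]]
    - [[0,0,0],[0,0,0]]

```text
time: 54.4
tool_pos: [0.6473, -0.1069, 0.0973]
tcp_rot: [-179.9, 0.2, -3.9]
contact_force: [-1.4, 0.2, -0.1]
gripper_width: 0.0599
finger_force: 0.0
```

```bash
python3 - 2>/dev/null <<'E'
from m import *
from g import *
im=grab("top","t13");show(im)
go((.647,-.106,.0275,-3.9),(.4094+.057,-.0898-.0039,.0275,-3.9))
E
```

```text
ros [238, 205, 97, 62] 2342 [0.4734 0.1456] 0.1412 [0.4642 0.1497] 0.1484
tgt [423, 172, 36, 31] 845 [ 0.6098 -0.313 ] 0.0516 [ 0.6059 -0.312 ] 0.0558
tgt [342, 204, 18, 28] 411 [ 0.5177 -0.0473] 0.0391 [ 0.5188 -0.0443] 0.0462
t 54.45 [ 0.6468 -0.1062  0.0975] [-179.94    0.2    -3.9 ] w 0.0598 F [-0.4  0.2 -0.1] J6 78.5
(0.647, -0.106, 0.0275, -3.9) shift [ 0.0004 -0.0001  0.07  ] len 0.07 turn z 0.0
(0.4664, -0.0937, 0.0275, -3.9) shift [-0.181  0.     0.   ] len 0.181 turn z -0.0
```

Then retreat upwards, away from everything.

Call:
step_arm:
  deltas:
    - [[0,0,0.035],[0,0,0]]
    - [[0,0,0.025],[0,0,0]]
    - [[0,0,0.01],[0,0,0]]
    - [[0,0,0],[0,0,0]]
    - [[-0.007,0,0],[0,0,0]]
    - [[-0.007,0,0],[0,0,0]]
    - [[-0.01,0,0],[0,0,0]]
    - [[-0.015,0,0],[0,0,0]]
    - [[-0.018,0,0],[0,0,0]]
    - [[-0.018,0,0],[0,0,0]]
    - [[-0.018,0,0],[0,0,0]]
    - [[-0.018,0,0],[0,0,0]]
    - [[-0.018,0,0],[0,0,0]]
    - [[-0.016,0,0],[0,0,0]]
    - [[-0.014,0,0],[0,0,0]]
    - [[-0.01,0,0],[0,0,0]]
    - [[-0.007,0,0],[0,0,0]]
    - [[-0.005,0,0],[0,0,0]]
    - [[0,0,0],[0,0,0]]

```text
time: 56.35
tool_pos: [0.4671, -0.0945, 0.0288]
tcp_rot: [180.0, -0.0, -3.9]
contact_force: [1.3, 0.2, -0.1]
gripper_width: 0.0601
finger_force: 0.2
```

Call:
step_arm:
  deltas:
    - [[0.02,0,0],[0,0,0]]
    - [[0.02,0,0],[0,0,0]]
    - [[0,0,-0.035],[0,0,0]]
    - [[0,0,-0.035],[0,0,0]]
    - [[0,0,-0.04],[0,0,0]]
    - [[0,0,-0.045],[0,0,0]]
    - [[0.01,-0.035,0],[0,0,0]]
    - [[0.005,-0.035,0],[0,0,0]]
    - [[0,-0.035,0],[0,0,0]]
    - [[0,-0.035,0],[0,0,0]]
    - [[0,-0.035,0],[0,0,0]]
    - [[0,-0.035,0],[0,0,0]]
    - [[0,-0.035,0],[0,0,0]]
    - [[0,-0.035,0],[0,0,0]]
    - [[0,-0.035,0],[0,0,0]]
    - [[0,-0.035,0],[0,0,0]]
    - [[0,-0.035,0],[0,0,0]]
    - [[0,-0.035,0],[0,0,0]]
    - [[0,-0.035,0],[0,0,0]]
    - [[0,0,0],[0,0,0]]

```text
time: 58.35
tool_pos: [0.5527, 0.36, 0.1823]
tcp_rot: [-179.9, 0.1, -3.7]
contact_force: [-0.8, -0.3, 0.3]
gripper_width: 0.0598
finger_force: 0.0
```

```bash
python3 - 2>/dev/null <<'E'
from needle import *
from g import *
im=grab("top","t14");show(im);go();s=grab("scene","s14")
dial(im[:,:,::-1].copy(),(.412,-.444))
for f in ("t14","s14"):cv2.imwrite("pics/v_"+f+".png",cv2.imread(f"pics/{f}.png"))
E
```

```text
ros [257, 223, 39, 45] 1266 [0.4347 0.171 ] 0.0614 [0.4353 0.1661] 0.0657
ros [302, 232, 39, 39] 1153 [0.4195 0.0396] 0.0564 [0.4179 0.039 ] 0.0583
ros [347, 236, 39, 39] 1156 [ 0.4095 -0.0907] 0.0561 [ 0.4085 -0.0915] 0.0575
tgt [422, 172, 38, 36] 1050 [ 0.6053 -0.3118] 0.0548 [ 0.6053 -0.3116] 0.0564
t 58.4 [0.5525 0.3575 0.1822] [ 1.7993e+02  1.1000e-01 -3.7000e+00] w 0.0594 F [-0.8 -0.2  0.4] J6 120.6
top needle -8.58 mark -8.76 cw deg to go needle 0.18 knob rad 0.008
```

View pics/t14.png

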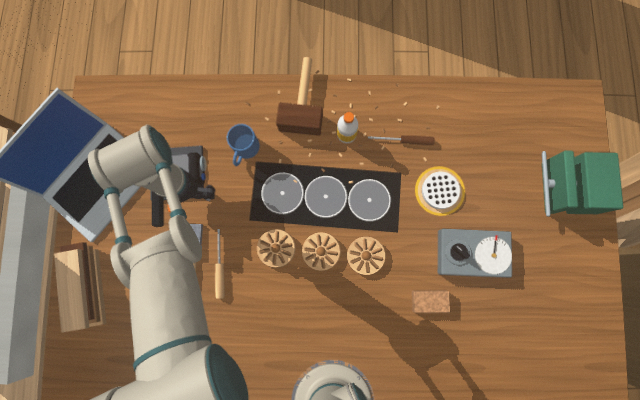

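The field is clear, all rosettes are on the robot's side, the disc is parked, the needle is on its mark and the bystanders are unmoved. The gripper ended up near the scanner, so I'll lift it clear before handing in.

Call:
step_arm:
  deltas:
    - [[0,0,-0.03],[0,0,0]]
    - [[0,0,-0.03],[0,0,0]]
    - [[0,0,-0.02],[0,0,0]]
    - [[0,0,0],[0,0,0]]
    - [[0,0,0],[0,0,0]]

```text
time: 58.95
tool_pos: [0.553, 0.3545, 0.263]
tcp_rot: [179.9, 0.0, -3.9]
contact_force: [-0.2, -0.5, -0.3]
gripper_width: 0.06
finger_force: 0.0
```

```bash
python3 - 2>/dev/null <<'E'
from m import *
im=grab("top","t15");show(im)
print(arm.finish_job())
E
```

```text
ros [256, 224, 41, 44] 1274 [0.4353 0.1755] 0.0627 [0.436  0.1759] 0.0685
ros [300, 232, 42, 39] 1162 [0.4205 0.0397] 0.0571 [0.4214 0.0406] 0.0622
ros [347, 236, 42, 39] 1170 [ 0.4091 -0.0934] 0.0574 [ 0.4086 -0.0948] 0.0607
tgt [422, 172, 38, 36] 1050 [ 0.6053 -0.3121] 0.0548 [ 0.6053 -0.3116] 0.0564
the job is handed in; nothing more can be done
None
```

I handed the job in at about 59 s: calibration disc parked, all three rosettes scanned on their rings and then slid back off the field, and the needle on the red mark to within about 2° as measured from the camera pictures. The handover call gave no verdict.

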